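Find the gate hinge that binds

TASK

Three new gate straps hang on pintles along the rail and one of them binds: try each by pushing its blade slowly round with a light finger, never clamping or forcing it. Swing the two free ones well out past square, to about 110 to 120 degrees from the rail, leave the tight one standing where it starts to bind, and slip the red rework ring over that hinge's pin, down onto the eye. Leave everything else on the bench alone.

Things in the scene. Friction and masses are not known exactly. Their poses are not given: they have to be found in the camera images.
- rail: Pine rail, 45 x 620 x 72 mm (x, y, z), fixed on the bench. Origin: centre of its underside; z up, y to the left along it, front face looks to -x (to the robot). Three dark iron pintles on its face each hold an upright steel pin with a gate strap turning on it. Pin axes at x = -62.5 mm (40 mm before the face), y = +200 (left), 0 (middle), -200 mm (right).
- pin_l_top (a point): Centre of the top end of the left pin, 106 mm above the bench; axes as the rail's. The bright steel pin is 14 mm thick and stands 26 mm proud of the strap's eye (30 mm across, its top 80 mm above the bench). The pintle's plate and shank lie lower and between pin and rail.
- strap_l (a joint): Angle of the left strap about its pin, rad: 0 = along the rail, pointing left (+y of the rail); grows as it swings out to the robot (1.57 = square, along the rail's -x) and on to the right; stop at 2.3. Starts at 0.15 to 0.55, stays where left. Free straps drag a steady 0.1 to 0.25 N m; the one that binds (unseen, varies) stiffens like a spring, about 7 N m/rad, from somewhere in 1.05 to 1.35 on.
- strap_l_tip (a point): Spear point of the left strap, 153 mm from its pin's axis, at mid-height of the blade; its y axis points from pin to tip, z up. The strap is a dark flat iron bar on edge, 6 mm thick, 47 to 79 mm above the bench, full height from the eye out to 125 mm from the pin's axis; open below and in front.
- pin_m_top (a point): Centre of the top end of the middle pin, 106 mm above the bench; axes as the rail's. The bright steel pin is 14 mm thick and stands 26 mm proud of the strap's eye (30 mm across, its top 80 mm above the bench). The pintle's plate and shank lie lower and between pin and rail.
- strap_m (a joint): Angle of the middle strap about its pin, rad: 0 = along the rail, pointing left (+y of the rail); grows as it swings out to the robot (1.57 = square, along the rail's -x) and on to the right; stop at 2.3. Starts at 0.15 to 0.55, stays where left. Free straps drag a steady 0.1 to 0.25 N m; the one that binds (unseen, varies) stiffens like a spring, about 7 N m/rad, from somewhere in 1.05 to 1.35 on.
- strap_m_tip (a point): Spear point of the middle strap, 153 mm from its pin's axis, at mid-height of the blade; its y axis points from pin to tip, z up. The strap is a dark flat iron bar on edge, 6 mm thick, 47 to 79 mm above the bench, full height from the eye out to 125 mm from the pin's axis; open below and in front.
- pin_r_top (a point): Centre of the top end of the right pin, 106 mm above the bench; axes as the rail's. The bright steel pin is 14 mm thick and stands 26 mm proud of the strap's eye (30 mm across, its top 80 mm above the bench). The pintle's plate and shank lie lower and between pin and rail.
- strap_r (a joint): Angle of the right strap about its pin, rad: 0 = along the rail, pointing left (+y of the rail); grows as it swings out to the robot (1.57 = square, along the rail's -x) and on to the right; stop at 2.3. Starts at 0.15 to 0.55, stays where left. Free straps drag a steady 0.1 to 0.25 N m; the one that binds (unseen, varies) stiffens like a spring, about 7 N m/rad, from somewhere in 1.05 to 1.35 on.
- strap_r_tip (a point): Spear point of the right strap, 153 mm from its pin's axis, at mid-height of the blade; its y axis points from pin to tip, z up. The strap is a dark flat iron bar on edge, 6 mm thick, 47 to 79 mm above the bench, full height from the eye out to 125 mm from the pin's axis; open below and in front.
- red_ring: Red plastic rework ring lying flat on the bench to the left: 46 mm outside, hole 20 mm, 16 mm high, 30 g. Origin: centre of its underside, z up. It drops over a pin and comes to rest on the strap's eye, its underside 80 mm above the bench.
- grey_collar: Bare steel collar, 42 mm outside, 14 mm high; origin: centre of its underside. Not to be used.
- wax_tin: Brass-coloured wax tin, 72 mm across, 50 mm high; origin: centre of its underside. Leave alone.
- hammer: Hammer lying on the right of the bench. Leave alone.
- wire_brush: Brush with a handle lying on the right. Leave alone.
- scroll_hook: Forged scroll hook lying near the robot, 12 mm thick. Leave alone.
- strap_blank: Unfinished strap lying flat near the robot, 200 x 32 x 6 mm with a 32 mm wide rolled eye. Leave alone.
- punch: Round punch lying near the robot, 14 mm thick, 140 mm long. Leave alone.
There are look-alikes about, which are no part of the job. Of the things that look like the red_ring, take the one that is farthest from the robot's base at the start.

How it is judged:
By the outcome, as a careful person would: the job done as asked, in the order asked, and still so for the second after the job is handed in, with the robot touching nothing.
It also fails if it takes over 72 s, if anything falls off the work surface, if the arm or the gripper's body presses on something with over 40 N, if the wrist force passes 120 N, or if a joint passes its speed limit or range.

ROBOT

A 6-joint arm with a two-finger parallel gripper is mounted at the origin on the work surface. World frame = base frame: x ahead of the robot, y to its left, z up, the work surface at z = 0. Lengths are in m, angles in rad, forces in N, time in s.
With the tool pointing down it reaches from about 0.325 to 0.775 m from the base axis. Payload 5.5 kg.
Tool frame: the origin (TCP) lies at the very end of the fingers, on their centre line; the grasp point (between the pads) lies r.grasp_offset behind it (r.grasp_offset is the distance from the TCP to the grasp point, in m); z points along the fingers, y is the direction in which the jaws open and shut (so a half turn about z gives the same grasp; the last joint's range is limited). The gripper opens to 88 mm and grips with 3 to 60 N. Pads are 20 mm wide; open, the fingers measure 115 mm over their backs; the gripper's body (75 mm by 178 mm) begins 61 mm behind the grasp point.
Start: joints at [-1.355, 0.091, 1.231, -0, 1.82, -0.057], TCP at [0.162, -0.578, 0.223] pointing down, gripper open.
Joint ranges: [-2.87, 2.87], [-0.86, 2.18], [0.17, 2.46], [-1.51, 4.65], [0.06, 2.69], [-2.65, 2.65]. Speed limits (rad/s): [2.57, 2.57, 3.01, 3.14, 3.14, 3.14].

INTERFACE

Orientations are given as a 3x3 rotation matrix whose columns are the frame's x, y, z axes.
In Python, from station import r gives the robot as it stands.
- The arm moves only by the tool step_arm, never from a script. Its argument "rows" is a list of rows, each a list of 6 numbers: the shift along the tool's x, y, z in cm, then the turn, a rotation vector about the tool's x, y, z in rad. In form: [[dx, dy, dz, ax, ay, az], ...]. A call has 1 to 10 rows; each row is the pose to reach, as a shift and turn from the pose commanded when the call began, along the tool's axes at that moment; what a row does not reach only later rows make up. A row lasts 1/12 s, in which the tool goes at most 41.7 mm and 7.16 degrees, less where a joint would pass 70% of its speed; a pose out of reach is approached as far as the arm can. A call with a gripper value outside its range is refused whole. "jaw" is the opening in per cent of the stroke, from 0 (shut) to 100 (fully open), set as the call begins (left out, the last holds). The fingers move at their own pace and stop on an object; "force" is the grip in N (left out, the last holds). Time passes only in rows, so rows that repeat a pose let the fingers close. It gives the time, the measured TCP pose, the force and the opening at its end, in the units of the state.
- r.sense(): the state, without advancing time (a new reading comes with each control period).
- r.read_camera(name): name is "scene" or "top" or "wrist"; returns the picture (480x640x3 uint8, blue, green, red); there is no depth.
- r.camera_info(name): a dict with "fovy" (degrees; the focal length in pixels is half the picture's height over the tangent of half this angle, whatever the lens; pixels are square), "cx", "cy" (the principal point, pixels), "dist" ([k1, k2, p1, p2, k3] as OpenCV has them; the pictures are not rectified), "world_to_cam" (4x4, takes a point from world to camera coordinates). Camera axes: x right, y up, looking along -z (the intrinsics and any distortion apply to the point x, -y, -z); pixel columns grow to the right and rows downward; lengths in m; the calibration is good to about 2 mm. A picture is of the moment at which its call begins: read the wrist's pose just before it. camera_info takes no time and is no camera call; for the wrist camera it gives the pose at the moment of the call.
- r.close_job(): hands the job in, once; it reports no verdict.
The state is a dict: "clock": time; "joints": joint angles; "joint_velocities": joint speeds; "effort": joint torques, N m; "ee_pos": TCP position; "tool_rot": TCP orientation; "contact_force": force on the tool from outside, world axes, zero at the start; "torque": the same for the moment, N m; "finger_gap": opening from 0.0 (shut) to 1.0 (fully open).
Only numpy, scipy, OpenCV 4.12 (cv2) and the standard library are available. Lean on these libraries where they do the work, as an engineer would, in place of code of your own. Each camera call takes 0.05 s, during which the arm holds its last target.

## Working session

There is one attempt and no reset: what is moved stays moved. The work goes in short steps, Python scripts to look and compute and a tool call to move; the robot and the scene stay as the last step left them, time stands still between calls to the robot, and variables do not carry over. Pictures are saved under pics/ and viewed, and the job is handed in when it is done.

Besides the shell and the picture viewer there is one more tool, called after "Emit:" as name(argument=value, ...) on one line, values as JSON. step_arm: Moves the arm, as the interface text tells. Its arguments: {"type":"object","properties":{"rows":{"type":"array","items":{"type":"array","items":{"type":"number"}}},"jaw":{"type":"number"},"force":{"type":"number"}},"required":["rows"]}

```bash
ls; mkdir -p pics
python3 - <<'E'
from station import r
import cv2,numpy as np
s=r.sense();print(s['clock'],s['ee_pos'],s['tool_rot'],r.grasp_offset)
for n in("scene","top"):
    cv2.imwrite(f"pics/{n}0.png",r.read_camera(n)); i=r.camera_info(n);print(n,i)
E
```

```text
pics
0.0 [ 0.16159415 -0.57752952  0.22154303] [[ 9.63019162e-01  2.69432625e-01 -3.92792893e-04]
 [ 2.69432883e-01 -9.63017374e-01  1.85992738e-03]
 [ 1.22858735e-04 -1.89697703e-03 -9.99998193e-01]] 0.0187
scene {'fovy': 49.264346578784185, 'cx': 319.9715486603875, 'cy': 235.97160777042274, 'dist': array([0.03832688, 0.        , 0.        , 0.        , 0.        ]), 'world_to_cam': array([[-0.68356986,  0.72959177,  0.02069037,  0.34046884],
       [-0.49981788, -0.4885715 ,  0.71517828,  0.16596328],
       [ 0.53189692,  0.4785329 ,  0.69863576, -1.62274007],
       [ 0.        ,  0.        ,  0.        ,  1.        ]])}
top {'fovy': 54.881665747689716, 'cx': 321.1250949105034, 'cy': 235.52220276448773, 'dist': array([-0.06705252,  0.        ,  0.        ,  0.        ,  0.        ]), 'world_to_cam': array([[-0.00965921, -0.99987642,  0.0124034 , -0.00634668],
       [ 0.98252857, -0.00718463,  0.18597309, -0.47444598],
       [-0.18586099,  0.01398305,  0.98247655, -1.41944732],
       [ 0.        ,  0.        ,  0.        ,  1.        ]])}
```

View pics/scene0.png

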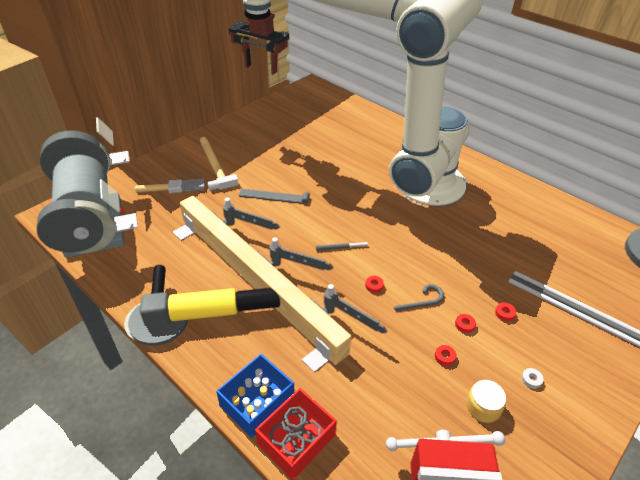

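View pics/top0.png

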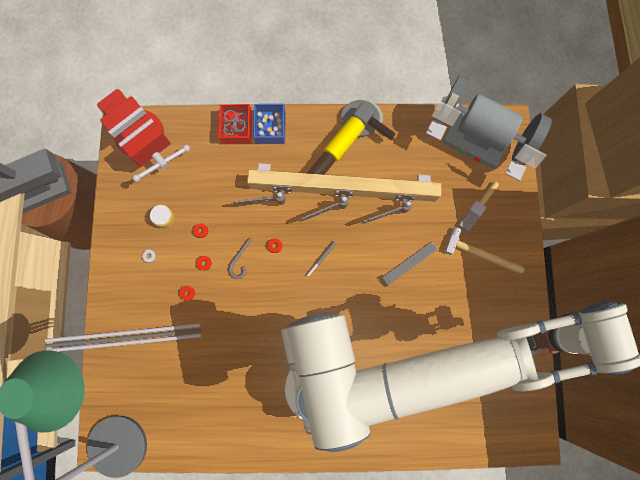

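The pictures show the rail with three straps (top view pins near (281,196), (344,199), (405,202)) and four red rings, at top-view pixels (200,230), (204,263), (187,293) and (275,245). I'll measure these next.

```bash
cat > h.py <<'E'
from station import r
import cv2,numpy as np
def K(i):
    f=240/np.tan(np.radians(i['fovy']/2)); return np.array([[f,0,i['cx']],[0,f,i['cy']],[0,0,1]])
def ray(i,px):
    u=cv2.undistortPoints(np.array(px,float).reshape(-1,1,2),K(i),np.array(i['dist'])).reshape(-1,2)
    d=np.c_[u[:,0],-u[:,1],-np.ones(len(u))]; T=i['world_to_cam']; R=T[:3,:3]
    return -R.T@T[:3,3], d@R
def onz(i,px,z):
    c,d=ray(i,px); return c+d*((z-c[2])/d[:,2])[:,None]
def proj(i,P):
    P=np.atleast_2d(np.array(P,float)); T=i['world_to_cam']; c=P@T[:3,:3].T+T[:3,3]; q=c*[1,-1,-1]
    return cv2.projectPoints(q.reshape(-1,1,3),np.zeros(3),np.zeros(3),K(i),np.array(i['dist']))[0].reshape(-1,2)
def red(img):
    h=cv2.cvtColor(img,cv2.COLOR_BGR2HSV); m=(((h[...,0]<6)|(h[...,0]>174))&(h[...,1]>170)&(h[...,2]>90)).astype(np.uint8)
    n,l,st,c=cv2.connectedComponentsWithStats(m); return [(st[k],c[k],(l==k)) for k in range(1,n) if st[k][4]>40]
E
python3 - <<'E'
from h import *
for n in("scene","top"):
    img=cv2.imread(f"pics/{n}0.png"); i=r.camera_info(n)
    for st,c,l in red(img):
        if st[4]<600:
            p=onz(i,[c],0.012)[0]; print(n,st,c.round(1),p.round(4),np.hypot(*p[:2]).round(3))
t=cv2.imread("pics/top0.png"); cv2.imwrite("pics/top0z.png",cv2.resize(t[155:235,225:445],None,fx=3.6,fy=3.6,interpolation=cv2.INTER_CUBIC))
t=cv2.imread("pics/scene0.png"); cv2.imwrite("pics/scene0z.png",cv2.resize(t[185:365,170:400],None,fx=3.3,fy=3.3,interpolation=cv2.INTER_CUBIC))
E
```

```text
scene [366 276  18  17 238] [374.2 284. ] [0.4511 0.1411 0.012 ] 0.473
scene [495 302  21  20 299] [505.5 311.4] [0.2992 0.4193 0.012 ] 0.515
scene [455 314  21  19 297] [465.1 323.1] [0.396  0.3685 0.012 ] 0.541
scene [435 345  21  21 329] [445.  355.1] [0.5025 0.3833 0.012 ] 0.632
scene [288 414  12  11  95] [293.7 418.7] [0.8384 0.2465 0.012 ] 0.874
scene [303 424  15  13 114] [311.3 428.8] [0.8292 0.2864 0.012 ] 0.877
scene [273 428  16  14 143] [279.1 434. ] [0.88   0.2482 0.012 ] 0.914
scene [285 440  11  12  74] [289.8 446.5] [0.8828 0.2809 0.012 ] 0.926
top [226 112   9   8  54] [229.8 115.3] [0.9019 0.2979 0.012 ] 0.95
top [194 224  14  14 128] [200.3 230.2] [0.501  0.3818 0.012 ] 0.63
top [268 239  14  14 112] [274.6 245.2] [0.45   0.1394 0.012 ] 0.471
top [197 256  14  14 128] [203.5 262.6] [0.3948 0.3672 0.012 ] 0.539
top [180 286  14  14 131] [186.5 292.6] [0.2991 0.4183 0.012 ] 0.514
```

View pics/top0z.png

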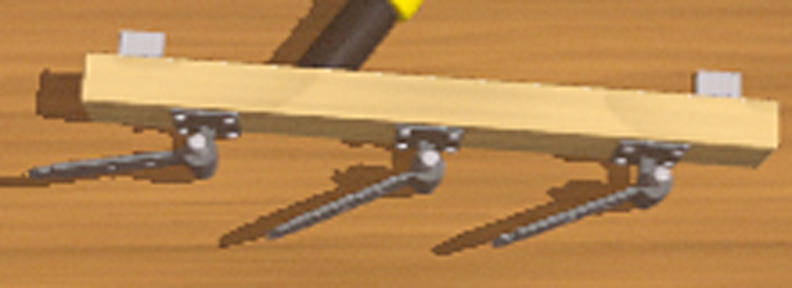

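View pics/scene0z.png

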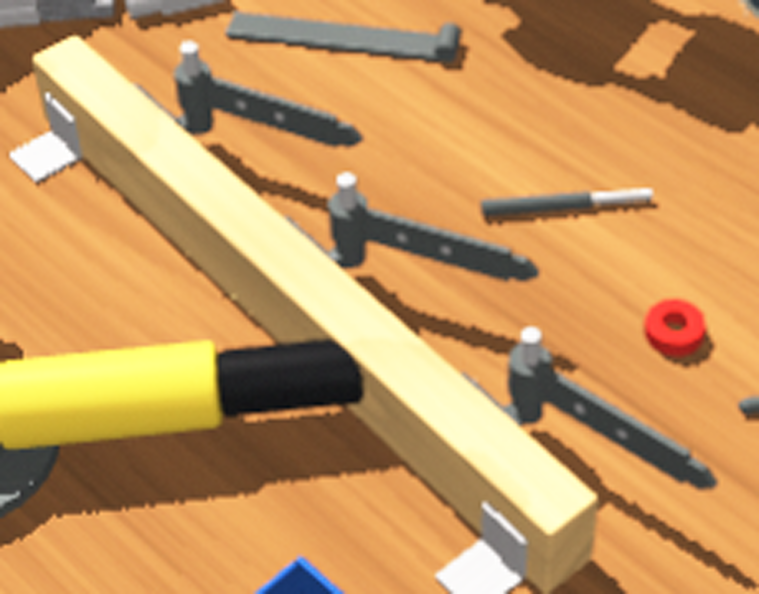

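Run:
```python
from h import *
T=r.camera_info("top");S=r.camera_info("scene")
f=lambda p,s,o:[( p[0]+.5)/s-.5+o[0],(p[1]+.5)/s-.5+o[1]]
tp=[f(p,3.6,(225,155)) for p in[(198,142),(430,157),(663,174)]]
sp=[f(p,3.3,(170,185)) for p in[(531,335),(346,180),(190,47)]]
print(onz(T,tp,.106).round(4));print(onz(S,sp,.106).round(4))
# rail top corners front-left .. 
tc=[f(p,3.6,(225,155)) for p in[(86,54),(83,101),(778,101),(777,148)]]
print(onz(T,tc,.072).round(4))
sc=[f(p,3.3,(170,185)) for p in[(597,497),(545,527),(75,36),(36,60)]]
print(onz(S,sc,.072).round(4))
# tips
print(onz(T,[f(p,3.6,(225,155)) for p in[(30,173),(268,235),(497,242)]],.066).round(4))
print(onz(S,[f(p,3.3,(170,185)) for p in[(715,479),(536,268),(360,134)]],.063).round(4))
```

```text
[[ 0.5938  0.1172  0.106 ]
 [ 0.5792 -0.0814  0.106 ]
 [ 0.5631 -0.2814  0.106 ]]
[[ 0.5932  0.1188  0.106 ]
 [ 0.5781 -0.0804  0.106 ]
 [ 0.5611 -0.2796  0.106 ]]
[[ 0.6852  0.22    0.072 ]
 [ 0.6417  0.2217  0.072 ]
 [ 0.6386 -0.395   0.072 ]
 [ 0.5953 -0.3914  0.072 ]]
[[ 0.6426  0.2233  0.072 ]
 [ 0.6832  0.2143  0.072 ]
 [ 0.5956 -0.3917  0.072 ]
 [ 0.6364 -0.3895  0.072 ]]
[[ 0.5781  0.2678  0.066 ]
 [ 0.5207  0.0586  0.066 ]
 [ 0.5131 -0.1412  0.066 ]]
[[ 0.5722  0.2665  0.063 ]
 [ 0.515   0.0546  0.063 ]
 [ 0.5058 -0.1433  0.063 ]]
```

```bash
cat >> h.py <<'E'
from scipy.spatial.transform import Rotation as Rn
YAW=-0.0787
PIN=dict(l=np.array([.5935,.118]),m=np.array([.5785,-.081]),r=np.array([.562,-.2805]))
def u(a): return np.array([np.cos(a),np.sin(a)])
def contact(k,th,gap=0,rho=.1,z=.052):
    h=np.pi/2+YAW*-0+ (-YAW*-1 if False else 0)
    h=np.pi/2-0.0787*1.0*(1 if False else -1)*(-1)+th  # rail y heading = 90deg+YAW
    p=PIN[k]+rho*u(h)-(.013+gap)*u(h+np.pi/2)
    return [p[0],p[1],z,h-np.pi/2]
def rows(wps,ns):
    s=r.sense();p0=np.array(s['ee_pos']);R0=np.array(s['tool_rot']);out=[];a=p0;Ra=Rn.from_matrix(R0)
    for w,n in zip(wps,ns):
        x=u(w[3]);Rt=np.array([[x[0],x[1],0],[x[1],-x[0],0],[0,0,-1]]).T
        Rt=np.array([[x[0],x[1],0],[x[1],-x[0],0],[0,0,-1]])
        b=np.array(w[:3]);Rb=Rn.from_matrix(Rt);dv=(Ra.inv()*Rb).as_rotvec()
        need=max(np.linalg.norm(b-a)/.0417,np.degrees(np.linalg.norm(dv))/7.16)
        if need>n: print("need",need)
        for k in range(1,n+1):
            P=a+(b-a)*k/n;Q=Ra*Rn.from_rotvec(dv*k/n)
            out.append([round(float(v),2) for v in 100*R0.T@(P-p0)]+[round(float(v),3) for v in (Rn.from_matrix(R0).inv()*Q).as_rotvec()])
        a,Ra=b,Rb
    for q in range(0,len(out),10): print(out[q:q+10])   # all relative to the same start!
def st(k=None):
    s=r.sense();p=s['ee_pos'];f=s['contact_force'];print('t',round(s['clock'],2),'p',p.round(4),'yaw',round(float(np.arctan2(s['tool_rot'][1,0],s['tool_rot'][0,0])),3),'F',np.round(f,2),'M',np.round(s['torque'],2),'gap',round(s['finger_gap'],3))
    if k:
        d=p[:2]-PIN[k];print('finger angle about pin',round(float(np.arctan2(d[1],d[0])-np.pi/2-YAW0+np.arcsin(.013/np.hypot(*d))),3),'rho',np.hypot(*d).round(4),'tau',round(float(d[0]*f[1]-d[1]*f[0]),3))
E
python3 - <<'E'
# rail y dir = (0.0785,0.9969): heading = 90deg - 4.5deg
s=open('h.py').read()
import re
a=s.index("    h=np.pi/2+YAW*-0");b=s.index("    p=PIN[k]+rho")
s=s[:a]+"    h=np.pi/2+YAW0+th\n"+s[b:]
s=s.replace("YAW=-0.0787","YAW0=-0.0787")
open('h.py','w').write(s)
E
python3 - <<'E'
from h import *
T=r.camera_info("top")
for k,t in(('l',np.array([.575,.267])),('m',np.array([.518,.057])),('r',np.array([.5095,-.142]))):
    d=t-PIN[k];print(k,np.arctan2(d[1],d[0])-np.pi/2-YAW0,np.hypot(*d))
st()
e=contact('r',.44,gap=.02);print(e)
rows([[e[0],e[1],.2,e[3]]],[10])
E
```

```text
l 0.2022288898193625 0.15014409745308008
m 0.49187046425173286 0.15067929519346712
r 0.44102656203938717 0.14811650819540684
t 0.1 p [ 0.1616 -0.5776  0.2217] yaw 0.273 F [ 0.65  0.1  -0.63] M [-0.04 -0.04  0.  ] gap 0.998
[np.float64(0.5575203964103926), np.float64(-0.17529100251556445), 0.052, 0.36129999999999995]
need 13.545374271821654
[[4.9, -2.81, 0.22, -0.0, -0.0, -0.009], [9.79, -5.61, 0.44, -0.0, -0.0, -0.018], [14.69, -8.42, 0.67, -0.0, -0.0, -0.027], [19.59, -11.23, 0.89, -0.001, -0.0, -0.035], [24.48, -14.03, 1.11, -0.001, -0.0, -0.044], [29.38, -16.84, 1.33, -0.001, -0.0, -0.053], [34.28, -19.65, 1.55, -0.001, -0.0, -0.062], [39.17, -22.45, 1.77, -0.001, -0.0, -0.071], [44.07, -25.26, 2.0, -0.001, -0.0, -0.08], [48.97, -28.07, 2.22, -0.002, -0.0, -0.088]]
```

Emit:
step_arm(rows=[[4, -2.3, 0.2, 0, 0, -0.01], [7.5, -4.3, 0.4, 0, 0, -0.018], [11, -6.3, 0.6, 0, 0, -0.027], [14.5, -8.3, 0.7, 0, 0, -0.03], [18, -10.3, 0.8, 0, 0, -0.035], [21.5, -12.3, 1, 0, 0, -0.04], [25, -14.3, 1.1, 0, 0, -0.045], [28.5, -16.3, 1.3, 0, 0, -0.05], [32, -18.3, 1.5, 0, 0, -0.06], [35, -20, 1.6, 0, 0, -0.065]], jaw=0, force=20)

```text
clock: 0.93
ee_pos: [0.4461, -0.2886, 0.206]
tool_rot: [[0.943, 0.333, -0.0], [0.333, -0.943, 0.001], [-0.0, -0.001, -1.0]]
contact_force: [-0.0, -1.0, 0.0]
finger_gap: 0.282
```

Run:
```python
from h import *
st()
e=contact('r',.44,gap=.02);rows([[e[0],e[1],.2,e[3]],[e[0],e[1],.2,e[3]],[e[0],e[1],.12,e[3]]],[5,1,3])
```

```text
t 0.93 p [ 0.4461 -0.2886  0.206 ] yaw 0.339 F [-0.01 -1.02  0.04] M [-0.01 -0.01 -0.06] gap 0.282
[[2.86, -1.39, 0.12, -0.0, 0.0, -0.004], [5.71, -2.79, 0.24, -0.0, 0.0, -0.009], [8.57, -4.18, 0.36, -0.001, 0.0, -0.013], [11.42, -5.58, 0.48, -0.001, 0.0, -0.018], [14.28, -6.97, 0.6, -0.001, 0.0, -0.022], [14.28, -6.97, 0.6, -0.001, 0.0, -0.022], [14.28, -6.97, 3.27, -0.001, 0.0, -0.022], [14.28, -6.97, 5.93, -0.001, 0.0, -0.022], [14.28, -6.97, 8.6, -0.001, 0.0, -0.022]]
```

Emit:
step_arm(rows=[[3, -1.4, 0.1, 0, 0, 0], [6, -2.8, 0.2, 0, 0, -0.01], [9, -4.2, 0.4, 0, 0, -0.015], [12, -5.6, 0.5, 0, 0, -0.02], [14.3, -7, 0.6, 0, 0, -0.02], [14.3, -7, 0.6, 0, 0, -0.02], [14.3, -7, 3, 0, 0, -0.02], [14.3, -7, 6, 0, 0, -0.02], [14.3, -7, 6, 0, 0, -0.02], [14.3, -7, 6, 0, 0, -0.02]])

```text
clock: 1.77
ee_pos: [0.555, -0.1774, 0.1445]
tool_rot: [[0.937, 0.35, -0.005], [0.35, -0.937, 0.002], [-0.004, -0.003, -1.0]]
contact_force: [-0.0, 0.2, 0.2]
finger_gap: 0.006
```

Run:
```python
from h import *
st()
cv2.imwrite("pics/w1.png",r.read_camera("wrist"));cv2.imwrite("pics/s1.png",r.read_camera("scene"));st()
e=contact('r',.44,gap=.02);print(e);rows([e],[6])
```

```text
t 1.77 p [ 0.555  -0.1774  0.1445] yaw 0.357 F [-0.04  0.21  0.24] M [-0.07 -0.04  0.06] gap 0.006
t 1.87 p [ 0.5567 -0.1781  0.1483] yaw 0.357 F [0.03 0.26 0.35] M [ 0.06 -0.02  0.01] gap 0.005
[np.float64(0.5575203964103926), np.float64(-0.17529100251556445), 0.052, 0.36129999999999995]
[[0.03, -0.04, 1.6, 0.0, -0.0, -0.001], [0.05, -0.08, 3.21, 0.0, -0.0, -0.001], [0.08, -0.12, 4.81, 0.001, -0.001, -0.002], [0.11, -0.16, 6.42, 0.001, -0.001, -0.003], [0.14, -0.2, 8.02, 0.001, -0.001, -0.003], [0.16, -0.24, 9.63, 0.001, -0.001, -0.004]]
```

View pics/w1.png

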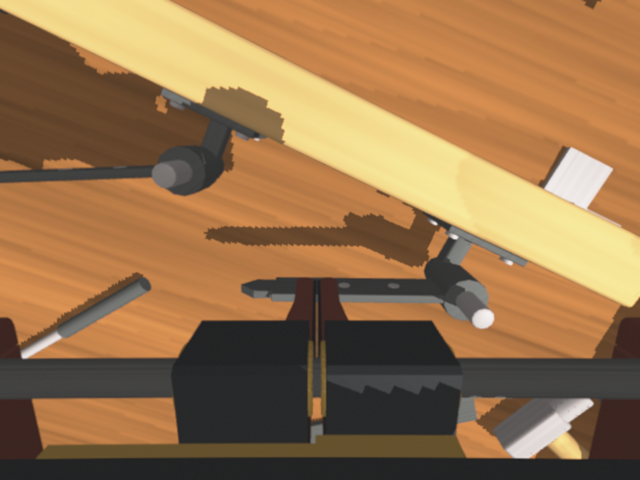

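View pics/s1.png

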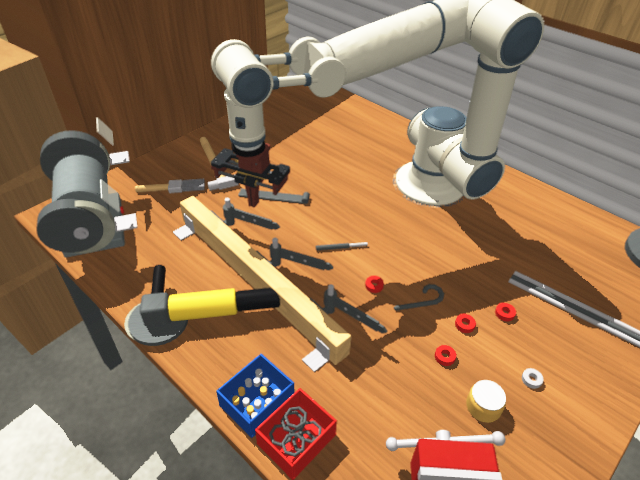

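Run:
```python
from h import *
W=r.camera_info("wrist")
# pins px in wrist; blade top edge line at z=.079
print(onz(W,[(484,318),(165,173)],.106).round(4))
print(onz(W,[(250,283),(268,279),(430,279),(275,300),(430,303)],.079).round(4))
print('target proj',proj(W,[[.5575,-.1753,.079],[*PIN['r'],.106]]))
```

```text
[[ 0.5633 -0.284   0.106 ]
 [ 0.58   -0.0823  0.106 ]]
[[ 0.5234 -0.1437  0.079 ]
 [ 0.5303 -0.1541  0.079 ]
 [ 0.5681 -0.2549  0.079 ]
 [ 0.5176 -0.1633  0.079 ]
 [ 0.5523 -0.2623  0.079 ]]
target proj [[312.13597434 253.08264909]
 [477.74542167 317.97847956]]
```

Run:
```python
from h import *
W=r.camera_info("wrist")
im=cv2.imread("pics/w1.png")
th=.44;h=np.pi/2+YAW0+th
for off in(-.003,.003):
  P=[[*(PIN['r']+rho*u(h)+off*u(h+np.pi/2)),.079] for rho in(.015,.125)]
  q=proj(W,P);print(off,q.round(1)); cv2.line(im,*[tuple(int(v) for v in a) for a in q],(0,255,0),1)
cv2.circle(im,tuple(int(v) for v in proj(W,[[*PIN['r'],.106]])[0]),3,(255,0,0),-1)
cv2.imwrite("pics/w1z.png",cv2.resize(im[200:350,220:520],None,fx=2.6,fy=2.6))
```

```text
-0.003 [[438.8 295.3]
 [275.3 295.8]]
0.003 [[438.1 303.5]
 [275.6 304. ]]
```

View pics/w1z.png

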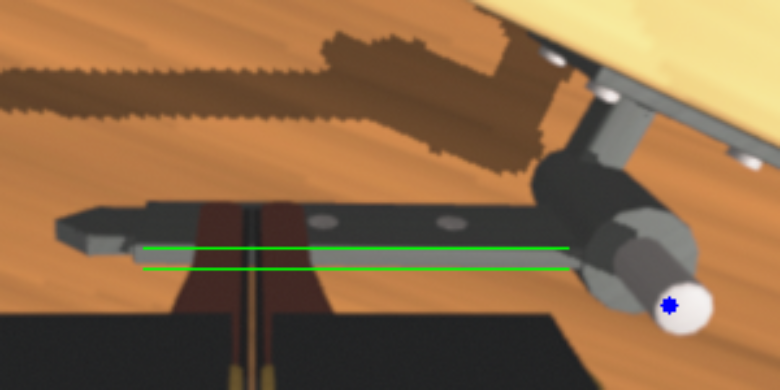

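The wrist view shows the right strap's blade parallel to the jaws. Its top face lies on my predicted green lines (v≈295–304) and the pin top is within about 3 mm. The target point is behind the blade, so I'm descending.

Emit:
step_arm(rows=[[0, 0, 3, 0, 0, 0], [0.1, -0.1, 5, 0, 0, 0], [0.1, -0.2, 7, 0, 0, 0], [0.1, -0.2, 9, 0, 0, 0], [0.1, -0.2, 9.5, 0, 0, 0], [0.1, -0.2, 9.5, 0, 0, 0], [0.1, -0.2, 9.5, 0, 0, 0]])

```text
clock: 2.45
ee_pos: [0.5576, -0.1758, 0.0537]
tool_rot: [[0.937, 0.35, 0.002], [0.35, -0.937, -0.001], [0.002, 0.002, -1.0]]
contact_force: [-0.2, 0.1, 0.5]
finger_gap: 0.005
```

Run:
```python
from h import *
st('r')
rows([contact('r',t) for t in np.arange(.39,.9,.05)],[1]*10)
```

```text
t 2.45 p [ 0.5576 -0.1758  0.0537] yaw 0.357 F [-0.18  0.06  0.48] M [0.08 0.03 0.05] gap 0.005
finger angle about pin 0.245 rho 0.1048 tau 0.019
[[-1.49, 0.03, 0.17, 0.002, -0.002, 0.046], [-1.99, -0.05, 0.17, 0.002, -0.002, -0.004], [-2.49, -0.1, 0.17, 0.002, -0.002, -0.054], [-3.0, -0.12, 0.17, 0.002, -0.002, -0.104], [-3.5, -0.12, 0.17, 0.002, -0.002, -0.154], [-4.0, -0.1, 0.17, 0.002, -0.002, -0.204], [-4.51, -0.05, 0.17, 0.002, -0.002, -0.254], [-5.0, 0.03, 0.16, 0.002, -0.002, -0.304], [-5.5, 0.13, 0.16, 0.002, -0.002, -0.354], [-5.99, 0.25, 0.16, 0.002, -0.002, -0.404]]
```

Emit:
step_arm(rows=[[-0.8, 0, 0.1, 0, 0, 0], [-1.5, 0, 0.1, 0, 0, 0], [-2, -0.05, 0.1, 0, 0, 0], [-2.4, -0.1, 0.1, 0, 0, -0.04], [-2.8, -0.12, 0.1, 0, 0, -0.08], [-3.2, -0.12, 0.1, 0, 0, -0.12], [-3.6, -0.12, 0.1, 0, 0, -0.16], [-4, -0.1, 0.1, 0, 0, -0.2], [-4.4, -0.05, 0.1, 0, 0, -0.24], [-4.8, 0, 0.1, 0, 0, -0.28]])

```text
clock: 3.28
ee_pos: [0.5119, -0.1924, 0.0519]
tool_rot: [[0.802, 0.597, 0.002], [0.597, -0.802, -0.001], [0.001, 0.002, -1.0]]
contact_force: [0.8, -0.2, 1.1]
finger_gap: 0.004
```

Run:
```python
from h import *
st('r')
rows([contact('r',t) for t in np.arange(.81,1.18,.04)],[1]*10)
```

```text
t 3.28 p [ 0.5119 -0.1924  0.0519] yaw 0.64 F [ 0.84 -0.22  1.13] M [ 0.01 -0.18  0.01] gap 0.004
finger angle about pin 0.725 rho 0.1013 tau -0.063
[[-0.86, -0.02, -0.02, 0.002, -0.001, -0.092], [-1.26, -0.03, -0.02, 0.002, -0.001, -0.132], [-1.66, -0.02, -0.02, 0.002, -0.001, -0.172], [-2.07, 0.01, -0.02, 0.002, -0.001, -0.212], [-2.47, 0.05, -0.02, 0.002, -0.001, -0.252], [-2.87, 0.11, -0.02, 0.002, -0.001, -0.292], [-3.26, 0.18, -0.02, 0.002, -0.001, -0.332], [-3.66, 0.27, -0.02, 0.002, -0.001, -0.372], [-4.05, 0.37, -0.02, 0.002, -0.001, -0.412], [-4.43, 0.49, -0.02, 0.002, -0.001, -0.452]]
```

Emit:
step_arm(rows=[[-0.4, 0, 0, 0, 0, -0.04], [-0.8, 0, 0, 0, 0, -0.08], [-1.2, -0.02, 0, 0, 0, -0.125], [-1.6, -0.02, 0, 0, 0, -0.165], [-2, 0, 0, 0, 0, -0.205], [-2.4, 0.05, 0, 0, 0, -0.245], [-2.8, 0.1, 0, 0, 0, -0.285], [-3.2, 0.18, 0, 0, 0, -0.325], [-3.2, 0.18, 0, 0, 0, -0.325]])

```text
clock: 4.03
ee_pos: [0.4867, -0.2132, 0.0515]
tool_rot: [[0.571, 0.821, 0.001], [0.821, -0.571, -0.001], [0.0, 0.001, -1.0]]
contact_force: [0.2, -0.4, 0.7]
finger_gap: 0.007
```

Run:
```python
from h import *
st('r')
cv2.imwrite("pics/s2.png",r.read_camera("scene")[150:390,150:470].repeat(2,0).repeat(2,1));st('r')
rows([contact('r',t) for t in np.arange(1.1,1.45,.03)],[1]*12)
```

```text
t 4.03 p [ 0.4867 -0.2132  0.0515] yaw 0.963 F [ 0.22 -0.42  0.75] M [-0.07 -0.05 -0.  ] gap 0.007
finger angle about pin 1.049 rho 0.101 tau 0.017
t 4.08 p [ 0.4869 -0.213   0.0514] yaw 0.961 F [-0.95  0.25  0.22] M [-0.07 -0.05 -0.02] gap 0.005
finger angle about pin 1.046 rho 0.101 tau 0.045
[[-0.54, -0.04, -0.06, 0.001, -0.0, -0.06], [-0.84, -0.06, -0.06, 0.001, -0.0, -0.09], [-1.14, -0.06, -0.06, 0.001, 0.0, -0.12], [-1.44, -0.06, -0.06, 0.001, 0.0, -0.15], [-1.75, -0.05, -0.06, 0.001, 0.0, -0.18], [-2.05, -0.03, -0.06, 0.001, 0.0, -0.21], [-2.35, -0.0, -0.06, 0.001, 0.0, -0.24], [-2.65, 0.04, -0.06, 0.001, 0.0, -0.27], [-2.95, 0.08, -0.06, 0.001, 0.0, -0.3], [-3.25, 0.14, -0.06, 0.001, 0.0, -0.33]]
[[-3.54, 0.2, -0.06, 0.001, 0.0, -0.36], [-3.83, 0.28, -0.06, 0.001, 0.0, -0.39]]
```

View pics/s2.png

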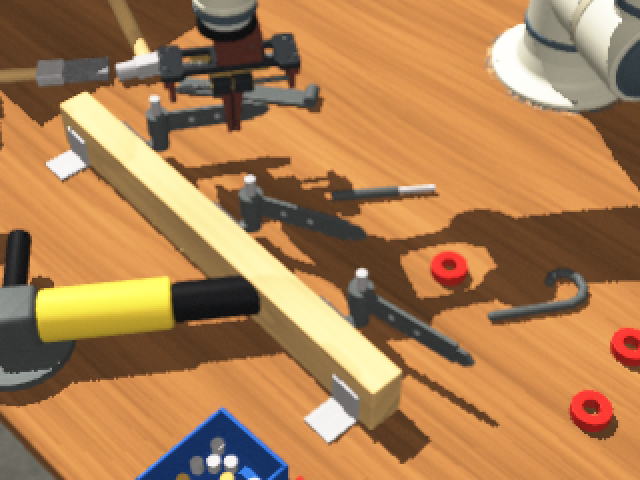

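Emit:
step_arm(rows=[[-0.3, -0.02, 0, 0, 0, -0.03], [-0.6, -0.04, 0, 0, 0, -0.06], [-0.9, -0.06, 0, 0, 0, -0.09], [-1.2, -0.06, 0, 0, 0, -0.12]])

```text
clock: 4.42
ee_pos: [0.4802, -0.2212, 0.0512]
tool_rot: [[0.468, 0.884, 0.001], [0.884, -0.468, 0.002], [0.002, 0.001, -1.0]]
contact_force: [2.0, 4.2, 1.6]
finger_gap: 0.007
```

```bash
python3 -c "
from h import *
st('r')"
```

```text
t 4.42 p [ 0.4802 -0.2212  0.0512] yaw 1.083 F [2.   4.19 1.59] M [ 0.7  -0.27 -0.02] gap 0.007
finger angle about pin 1.151 rho 0.101 tau -0.461
```

Emit:
step_arm(rows=[[0, 0, 0, 0, 0, 0], [0, 0, 0, 0, 0, 0]])

```text
clock: 4.58
ee_pos: [0.4801, -0.2216, 0.0511]
tool_rot: [[0.47, 0.883, 0.001], [0.883, -0.47, 0.001], [0.001, 0.0, -1.0]]
contact_force: [0.1, 3.5, 3.0]
finger_gap: 0.001
```

```bash
python3 -c "
from h import *
st('r')"
```

```text
t 4.58 p [ 0.4801 -0.2216  0.0511] yaw 1.081 F [0.07 3.54 2.96] M [ 0.5  -0.14  0.  ] gap 0.001
finger angle about pin 1.155 rho 0.1009 tau -0.294
```

Emit:
step_arm(rows=[[-0.2, 0, 0, 0, 0, -0.02], [-0.4, 0, 0, 0, 0, -0.04], [-0.4, 0, 0, 0, 0, -0.04]])

```text
clock: 4.83
ee_pos: [0.4781, -0.2246, 0.051]
tool_rot: [[0.433, 0.902, 0.0], [0.902, -0.433, 0.002], [0.002, -0.001, -1.0]]
contact_force: [-0.2, 6.9, 3.1]
finger_gap: 0.006
```

```bash
python3 -c "
from h import *
st('r')"
```

```text
t 4.83 p [ 0.4781 -0.2246  0.051 ] yaw 1.123 F [-0.17  6.91  3.07] M [ 0.92 -0.02 -0.06] gap 0.006
finger angle about pin 1.191 rho 0.1008 tau -0.57
```

The right strap binds: torque rose from 0.29 to 0.57 N m over 0.036 rad, about 7 N m/rad, with onset near 1.13. I'm backing the finger off now.

Emit:
step_arm(rows=[[0.3, 0, 0, 0, 0, 0], [0.6, 0, 0, 0, 0, 0], [0.9, 0, 0, 0, 0, 0], [2, 0, 0, 0, 0, 0], [3, 0, 0, 0, 0, 0], [3, 0, -3, 0, 0, 0], [3, 0, -7, 0, 0, 0], [3, 0, -10, 0, 0, 0], [3, 0, -10, 0, 0, 0], [3, 0, -10, 0, 0, 0]])

```text
clock: 5.67
ee_pos: [0.4924, -0.1985, 0.1531]
tool_rot: [[0.433, 0.902, 0.004], [0.902, -0.433, -0.002], [-0.0, 0.005, -1.0]]
contact_force: [-0.5, -0.1, 0.8]
finger_gap: 0.006
```

Run:
```python
from h import *
im=r.read_camera("wrist");W=r.camera_info("wrist")
st()
for th,c in((1.13,(0,255,0)),(1.19,(0,0,255))):
 h=np.pi/2+YAW0+th
 P=[[*(PIN['r']+rho*u(h)),.079] for rho in(0,.153)]
 q=proj(W,P);cv2.line(im,*[tuple(int(v) for v in a) for a in q],c,1)
cv2.imwrite("pics/w3.png",im)
e=contact('m',.49,gap=.02);print(e);rows([[e[0],e[1],.14,e[3]],e],[10,5])
```

```text
t 5.72 p [ 0.4914 -0.1981  0.1508] yaw 1.123 F [-0.46  0.24 -0.95] M [ 0.03 -0.01 -0.03] gap 0.004
[np.float64(0.5687677364543404), np.float64(0.023853626767402873), 0.052, 0.4113]
[[2.34, -0.26, 0.11, 0.0, -0.0, 0.071], [4.67, -0.53, 0.21, 0.0, -0.0, 0.142], [7.01, -0.79, 0.32, 0.0, -0.0, 0.214], [9.34, -1.05, 0.43, 0.0, -0.0, 0.285], [11.68, -1.32, 0.54, 0.001, -0.0, 0.356], [14.02, -1.58, 0.64, 0.001, -0.0, 0.427], [16.35, -1.84, 0.75, 0.001, -0.0, 0.498], [18.69, -2.11, 0.86, 0.001, -0.0, 0.57], [21.03, -2.37, 0.96, 0.001, -0.0, 0.641], [23.36, -2.64, 1.07, 0.001, -0.0, 0.712]]
[[23.36, -2.64, 2.83, 0.001, -0.0, 0.712], [23.36, -2.64, 4.59, 0.001, -0.0, 0.712], [23.36, -2.64, 6.35, 0.001, -0.0, 0.712], [23.36, -2.64, 8.11, 0.001, -0.0, 0.712], [23.36, -2.64, 9.87, 0.001, -0.0, 0.712]]
```

View pics/w3.png

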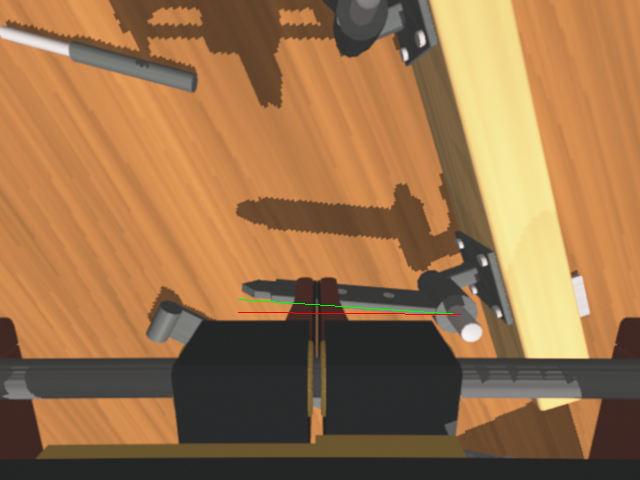

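The right strap sprang back to about 1.12, lying parallel to the green 1.13 line. Now the middle strap.

Emit:
step_arm(rows=[[2.4, -0.3, 0, 0, 0, 0.07], [4.8, -0.5, 0, 0, 0, 0.14], [7.2, -0.8, 0, 0, 0, 0.215], [9.6, -1, 0.2, 0, 0, 0.285], [12, -1.3, 0.3, 0, 0, 0.355], [14.4, -1.6, 0.4, 0, 0, 0.43], [16.8, -1.9, 0.5, 0, 0, 0.5], [19, -2.2, 0.6, 0, 0, 0.57], [21.2, -2.4, 0.7, 0, 0, 0.64], [23.4, -2.7, 0.8, 0, 0, 0.71]])

```text
clock: 6.55
ee_pos: [0.5672, 0.0254, 0.1398]
tool_rot: [[0.917, 0.398, -0.004], [0.398, -0.917, -0.0], [-0.004, -0.002, -1.0]]
contact_force: [1.7, 0.2, -1.0]
finger_gap: 0.005
```

Emit:
step_arm(rows=[[0, 0, 0, 0, 0, 0], [0, 0, 3, 0, 0, 0], [0, 0, 6, 0, 0, 0], [0, 0, 9, 0, 0, 0], [0, 0, 9.2, 0, 0, 0], [0, 0, 9.2, 0, 0, 0]])

```text
clock: 7.05
ee_pos: [0.5655, 0.0236, 0.0472]
tool_rot: [[0.916, 0.402, -0.007], [0.402, -0.916, -0.0], [-0.007, -0.003, -1.0]]
contact_force: [-1.0, -0.2, 0.3]
finger_gap: 0.004
```

Run:
```python
from h import *
st('m')
rows([contact('m',t) for t in np.arange(.46,1.01,.04)],[1]*14)
```

```text
t 7.05 p [0.5655 0.0236 0.0472] yaw 0.413 F [-0.96 -0.19  0.27] M [ 0.    0.04 -0.02] gap 0.004
finger angle about pin 0.326 rho 0.1055 tau 0.103
[[-1.39, 0.15, -0.48, -0.003, 0.007, 0.032], [-1.79, 0.1, -0.47, -0.003, 0.007, -0.008], [-2.19, 0.05, -0.47, -0.003, 0.007, -0.048], [-2.6, 0.03, -0.47, -0.003, 0.007, -0.088], [-3.0, 0.02, -0.46, -0.003, 0.006, -0.128], [-3.4, 0.03, -0.46, -0.003, 0.006, -0.168], [-3.81, 0.05, -0.46, -0.003, 0.006, -0.208], [-4.21, 0.09, -0.46, -0.004, 0.006, -0.248], [-4.61, 0.15, -0.45, -0.004, 0.006, -0.288], [-5.0, 0.22, -0.45, -0.004, 0.006, -0.328]]
[[-5.4, 0.31, -0.45, -0.004, 0.006, -0.368], [-5.79, 0.41, -0.45, -0.004, 0.006, -0.408], [-6.17, 0.53, -0.44, -0.004, 0.006, -0.448], [-6.55, 0.66, -0.44, -0.004, 0.006, -0.488]]
```

Emit:
step_arm(rows=[[-0.7, 0.1, -0.4, 0, 0, 0], [-1.4, 0.1, -0.4, 0, 0, 0], [-1.8, 0.1, -0.4, 0, 0, -0.01], [-2.2, 0.05, -0.4, 0, 0, -0.05], [-2.6, 0.03, -0.4, 0, 0, -0.09], [-3, 0.02, -0.4, 0, 0, -0.13], [-3.4, 0.03, -0.4, 0, 0, -0.17], [-3.8, 0.05, -0.4, 0, 0, -0.21], [-4.2, 0.1, -0.4, 0, 0, -0.25], [-4.6, 0.15, -0.4, 0, 0, -0.29]])

```text
clock: 7.88
ee_pos: [0.5273, 0.0045, 0.0572]
tool_rot: [[0.761, 0.649, 0.005], [0.649, -0.761, 0.001], [0.004, 0.002, -1.0]]
contact_force: [1.3, 2.8, 2.2]
finger_gap: 0.006
```

Run:
```python
from h import *
st('m')
rows([contact('m',t) for t in np.arange(.82,1.2,.04)],[1]*10)
```

```text
t 7.88 p [0.5273 0.0045 0.0572] yaw 0.706 F [1.26 2.75 2.24] M [ 0.39 -0.2  -0.07] gap 0.006
finger angle about pin 0.748 rho 0.0997 tau -0.249
[[-0.71, -0.21, 0.51, 0.002, -0.004, -0.036], [-1.12, -0.24, 0.51, 0.002, -0.004, -0.076], [-1.52, -0.26, 0.51, 0.002, -0.004, -0.116], [-1.92, -0.25, 0.51, 0.003, -0.004, -0.156], [-2.32, -0.23, 0.5, 0.003, -0.004, -0.196], [-2.73, -0.2, 0.5, 0.003, -0.004, -0.236], [-3.13, -0.15, 0.5, 0.003, -0.004, -0.276], [-3.52, -0.08, 0.5, 0.003, -0.004, -0.316], [-3.92, 0.0, 0.5, 0.003, -0.004, -0.356], [-4.31, 0.1, 0.5, 0.003, -0.004, -0.396]]
```

Emit:
step_arm(rows=[[-0.4, 0, 0.1, 0, 0, -0.03], [-0.8, -0.05, 0.3, 0, 0, -0.06], [-1.2, -0.1, 0.3, 0, 0, -0.1], [-1.6, -0.1, 0.3, 0, 0, -0.14], [-2, -0.1, 0.3, 0, 0, -0.18], [-2.4, -0.1, 0.3, 0, 0, -0.22], [-2.8, -0.1, 0.3, 0, 0, -0.26], [-3.2, -0.05, 0.3, 0, 0, -0.3], [-3.5, 0, 0.3, 0, 0, -0.33], [-3.8, 0.05, 0.3, 0, 0, -0.36]])

```text
clock: 8.72
ee_pos: [0.499, -0.0209, 0.054]
tool_rot: [[0.485, 0.875, 0.005], [0.875, -0.485, 0.0], [0.003, 0.005, -1.0]]
contact_force: [2.7, 1.3, -0.6]
finger_gap: 0.003
```

Run:
```python
from h import *
st('m')
rows([contact('m',t) for t in np.arange(1.19,1.5,.03)],[1]*11)
```

```text
t 8.72 p [ 0.499  -0.0209  0.054 ] yaw 1.065 F [ 2.74  1.31 -0.59] M [ 0.15 -0.45  0.03] gap 0.003
finger angle about pin 1.133 rho 0.0997 tau -0.269
[[-0.57, -0.18, 0.2, 0.005, -0.003, -0.046], [-0.87, -0.2, 0.19, 0.005, -0.003, -0.076], [-1.17, -0.22, 0.19, 0.005, -0.003, -0.106], [-1.48, -0.22, 0.19, 0.005, -0.002, -0.136], [-1.78, -0.21, 0.19, 0.005, -0.002, -0.166], [-2.08, -0.2, 0.19, 0.005, -0.002, -0.196], [-2.38, -0.17, 0.19, 0.005, -0.002, -0.226], [-2.68, -0.14, 0.19, 0.005, -0.002, -0.256], [-2.98, -0.09, 0.19, 0.005, -0.002, -0.286], [-3.28, -0.04, 0.19, 0.005, -0.002, -0.316]]
[[-3.58, 0.02, 0.19, 0.005, -0.002, -0.346]]
```

Friction only (0.25–0.27 N m). I'll go on in small checked steps through the 1.05–1.35 band.

Emit:
step_arm(rows=[[-0.3, -0.05, 0, 0, 0, -0.02], [-0.6, -0.1, 0, 0, 0, -0.05], [-0.9, -0.1, 0, 0, 0, -0.08], [-1.2, -0.1, 0, 0, 0, -0.11]])

```text
clock: 9.05
ee_pos: [0.4921, -0.0306, 0.054]
tool_rot: [[0.385, 0.923, 0.005], [0.923, -0.385, 0.001], [0.002, 0.004, -1.0]]
contact_force: [1.5, 2.9, 0.9]
finger_gap: 0.006
```

Run:
```python
from h import *
st('m')
```

```text
t 9.05 p [ 0.4921 -0.0306  0.054 ] yaw 1.175 F [1.5  2.92 0.88] M [ 0.35 -0.27  0.05] gap 0.006
finger angle about pin 1.252 rho 0.1001 tau -0.328
```

Emit:
step_arm(rows=[[-0.3, -0.03, 0, 0, 0, -0.03], [-0.6, -0.05, 0, 0, 0, -0.06], [-0.9, -0.05, 0, 0, 0, -0.09]])

```text
clock: 9.3
ee_pos: [0.4878, -0.0385, 0.0539]
tool_rot: [[0.301, 0.954, 0.004], [0.954, -0.301, 0.001], [0.002, 0.003, -1.0]]
contact_force: [0.6, 2.9, 2.1]
finger_gap: 0.006
```

Run:
```python
from h import *
st('m')
rows([contact('m',t) for t in np.arange(1.41,1.8,.04)],[1]*10)
```

```text
t 9.3 p [ 0.4878 -0.0385  0.0539] yaw 1.265 F [0.64 2.94 2.07] M [ 0.48 -0.07  0.03] gap 0.006
finger angle about pin 1.342 rho 0.1001 tau -0.293
[[-0.68, -0.14, 0.19, 0.004, -0.002, -0.066], [-1.09, -0.16, 0.19, 0.004, -0.002, -0.106], [-1.49, -0.16, 0.19, 0.004, -0.002, -0.146], [-1.89, -0.14, 0.19, 0.004, -0.002, -0.186], [-2.3, -0.11, 0.19, 0.004, -0.002, -0.226], [-2.7, -0.06, 0.19, 0.004, -0.002, -0.266], [-3.09, -0.0, 0.19, 0.004, -0.002, -0.306], [-3.49, 0.08, 0.19, 0.004, -0.001, -0.346], [-3.88, 0.17, 0.19, 0.004, -0.001, -0.386], [-4.27, 0.28, 0.19, 0.004, -0.001, -0.426]]
```

Emit:
step_arm(rows=[[-0.4, -0.1, 0, 0, 0, -0.035], [-0.8, -0.1, 0, 0, 0, -0.075], [-1.2, -0.12, 0, 0, 0, -0.115], [-1.6, -0.12, 0, 0, 0, -0.155]])

```text
clock: 9.63
ee_pos: [0.482, -0.0535, 0.0539]
tool_rot: [[0.149, 0.989, 0.004], [0.989, -0.15, 0.001], [0.001, 0.004, -1.0]]
contact_force: [1.6, 2.8, 1.6]
finger_gap: 0.004
```

Run:
```python
from h import *
st('m')
rows([contact('m',t) for t in np.arange(1.55,2.02,.05)],[1]*10)
```

```text
t 9.63 p [ 0.482  -0.0535  0.0539] yaw 1.421 F [1.59 2.85 1.62] M [ 0.43 -0.29  0.04] gap 0.004
finger angle about pin 1.502 rho 0.1004 tau -0.318
[[-0.48, -0.1, 0.19, 0.004, -0.001, -0.051], [-0.98, -0.13, 0.19, 0.004, -0.001, -0.101], [-1.49, -0.13, 0.19, 0.004, -0.001, -0.151], [-1.99, -0.11, 0.19, 0.004, -0.001, -0.201], [-2.49, -0.06, 0.19, 0.004, -0.001, -0.251], [-2.99, 0.02, 0.19, 0.004, -0.001, -0.301], [-3.49, 0.11, 0.19, 0.004, -0.001, -0.351], [-3.98, 0.24, 0.19, 0.004, -0.0, -0.401], [-4.46, 0.39, 0.19, 0.004, -0.0, -0.451], [-4.93, 0.56, 0.19, 0.004, -0.0, -0.501]]
```

Emit:
step_arm(rows=[[-0.45, -0.08, 0, 0, 0, -0.05], [-0.95, -0.1, 0, 0, 0, -0.1], [-1.45, -0.12, 0, 0, 0, -0.15], [-1.95, -0.1, 0, 0, 0, -0.2], [-2.45, -0.05, 0, 0, 0, -0.25], [-2.95, 0, 0, 0, 0, -0.3], [-3.45, 0.1, 0, 0, 0, -0.35], [-3.95, 0.25, 0, 0, 0, -0.4], [-4.45, 0.4, 0, 0, 0, -0.45], [-4.95, 0.55, 0, 0, 0, -0.5]])

```text
clock: 10.47
ee_pos: [0.4798, -0.1033, 0.0538]
tool_rot: [[-0.343, 0.939, 0.004], [0.939, 0.343, 0.001], [-0.001, 0.004, -1.0]]
contact_force: [0.6, 4.6, 0.6]
finger_gap: 0.002
```

Run:
```python
from h import *
st('m')
```

```text
t 10.47 p [ 0.4798 -0.1033  0.0538] yaw 1.921 F [0.6  4.55 0.65] M [ 0.52 -0.24  0.03] gap 0.002
finger angle about pin -4.283 rho 0.1011 tau -0.436
```

Emit:
step_arm(rows=[[0.4, 0, 0, 0, 0, 0], [1.2, 0, 0, 0, 0, 0], [2.4, 0, 0, 0, 0, 0], [2.5, 0, -3, 0, 0, 0], [2.5, 0, -6, 0, 0, 0], [2.5, 0, -10, 0, 0, 0], [2.5, 0, -10, 0, 0, 0], [2.5, 0, -10, 0, 0, 0]])

```text
clock: 11.13
ee_pos: [0.4715, -0.0792, 0.1549]
tool_rot: [[-0.34, 0.94, 0.006], [0.94, 0.34, -0.001], [-0.003, 0.005, -1.0]]
contact_force: [-0.1, 0.4, -0.0]
finger_gap: 0.002
```

Run:
```python
from h import *
st('m')
cv2.imwrite("pics/w4.png",r.read_camera("wrist"));cv2.imwrite("pics/t4.png",r.read_camera("top"))
e=contact('l',.2,gap=.01);print(e);rows([[e[0],e[1],.14,e[3]],e],[16,5])
```

```text
t 11.13 p [ 0.4715 -0.0792  0.1549] yaw 1.918 F [-0.07  0.41 -0.05] M [-0.05 -0.09  0.03] gap 0.002
finger angle about pin 1.755 rho 0.107 tau -0.043
[np.float64(0.6042307242358965), np.float64(0.2200482805213941), 0.052, 0.12129999999999996]
[[1.47, 1.43, 0.07, -0.0, 0.0, 0.112], [2.95, 2.85, 0.14, -0.0, 0.0, 0.225], [4.42, 4.28, 0.21, -0.0, 0.0, 0.337], [5.89, 5.7, 0.27, -0.0, 0.0, 0.449], [7.37, 7.13, 0.34, -0.0, 0.0, 0.561], [8.84, 8.55, 0.41, -0.0, 0.0, 0.674], [10.31, 9.98, 0.48, -0.0, 0.0, 0.786], [11.78, 11.4, 0.55, -0.0, 0.0, 0.898], [13.26, 12.83, 0.62, -0.0, 0.0, 1.011], [14.73, 14.25, 0.69, -0.0, 0.0, 1.123]]
[[16.2, 15.68, 0.76, -0.0, 0.0, 1.235], [17.68, 17.1, 0.82, -0.0, 0.0, 1.348], [19.15, 18.53, 0.89, -0.001, 0.0, 1.46], [20.62, 19.95, 0.96, -0.001, 0.0, 1.572], [22.1, 21.38, 1.03, -0.001, 0.0, 1.684], [23.57, 22.8, 1.1, -0.001, 0.0, 1.797], [23.57, 22.8, 2.86, -0.001, 0.0, 1.797], [23.57, 22.8, 4.62, -0.001, 0.0, 1.797], [23.57, 22.8, 6.38, -0.001, 0.0, 1.797], [23.57, 22.81, 8.14, -0.001, 0.0, 1.797]]
[[23.57, 22.81, 9.9, -0.001, 0.0, 1.797]]
```

View pics/w4.png

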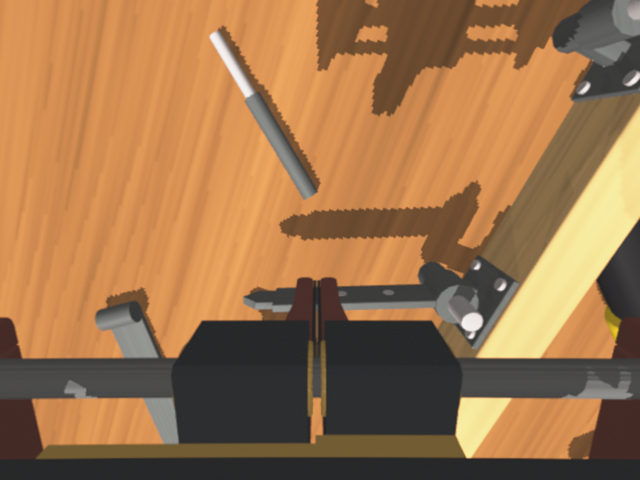

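View pics/t4.png

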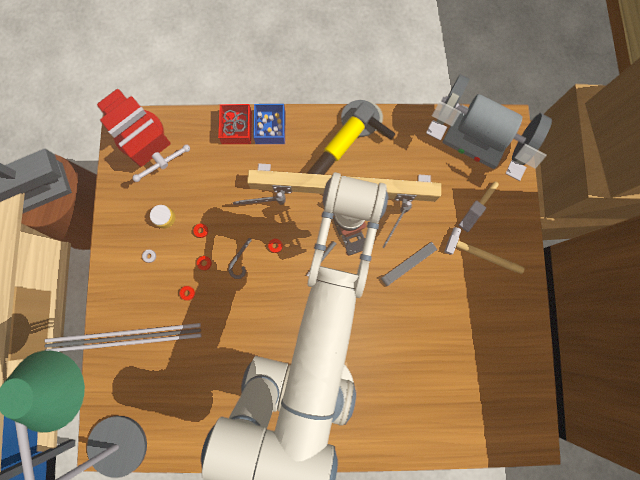

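Middle strap finger angle is 2.0 rad (115°), and the wrist view shows the blade still lying along the jaws. Now the left strap.

Emit:
step_arm(rows=[[1.5, 1.4, 0, 0, 0, 0.11], [3, 2.9, 0, 0, 0, 0.22], [4.5, 4.3, 0.1, 0, 0, 0.33], [6, 5.7, 0.1, 0, 0, 0.45], [7.4, 7.1, 0.2, 0, 0, 0.56], [8.8, 8.5, 0.2, 0, 0, 0.67], [10.3, 10, 0.3, 0, 0, 0.78], [11.8, 11.4, 0.3, 0, 0, 0.9], [13.3, 12.8, 0.3, 0, 0, 1.01], [14.7, 14.2, 0.4, 0, 0, 1.12]])

```text
clock: 12.07
ee_pos: [0.5531, 0.1079, 0.1453]
tool_rot: [[0.702, 0.712, -0.004], [0.712, -0.702, -0.0], [-0.003, -0.002, -1.0]]
contact_force: [-0.1, 0.3, -0.4]
finger_gap: 0.004
```

Run:
```python
from h import *
st()
e=contact('l',.2,gap=.01);rows([[e[0],e[1],.14,e[3]]],[6])
```

```text
t 12.07 p [0.5531 0.1079 0.1453] yaw 0.792 F [-0.15  0.29 -0.42] M [-0.06 -0.07 -0.03] gap 0.004
[[1.93, -0.71, 0.08, -0.0, 0.001, 0.112], [3.86, -1.41, 0.17, -0.0, 0.001, 0.224], [5.79, -2.12, 0.25, -0.001, 0.002, 0.335], [7.72, -2.82, 0.34, -0.001, 0.002, 0.447], [9.65, -3.53, 0.42, -0.001, 0.003, 0.559], [11.58, -4.24, 0.5, -0.001, 0.004, 0.671]]
```

Emit:
step_arm(rows=[[1.9, -0.7, 0, 0, 0, 0.11], [3.9, -1.4, 0, 0, 0, 0.22], [5.8, -2.1, 0, 0, 0, 0.335], [7.7, -2.8, 0, 0, 0, 0.447], [9.7, -3.5, 0, 0, 0, 0.56], [11.6, -4.2, 0, 0, 0, 0.67], [11.6, -4.2, 0, 0, 0, 0.67], [11.6, -4.2, 0, 0, 0, 0.67], [11.6, -4.2, 2, 0, 0, 0.67], [11.6, -4.2, 2, 0, 0, 0.67]])

```text
clock: 12.9
ee_pos: [0.603, 0.2177, 0.1232]
tool_rot: [[0.992, 0.129, -0.006], [0.129, -0.992, -0.002], [-0.007, 0.001, -1.0]]
contact_force: [-1.6, -0.4, -0.8]
finger_gap: 0.006
```

Run:
```python
from h import *
st('l')
W=r.camera_info("wrist");im=r.read_camera("wrist")
h=np.pi/2+YAW0+.2
for P in([[*(PIN['l']+a*u(h)-.003*u(h+np.pi/2)),.079] for a in(.015,.125)],):
  q=proj(W,P);cv2.line(im,*[tuple(int(v) for v in a) for a in q],(0,255,0),1)
e=contact('l',.2,gap=.01)
cv2.circle(im,tuple(int(v) for v in proj(W,[[e[0],e[1],.079]])[0]),3,(255,0,0),-1)
cv2.imwrite("pics/w5.png",im)
rows([e],[4])
```

```text
t 12.9 p [0.603  0.2177 0.1232] yaw 0.129 F [-1.61 -0.4  -0.79] M [ 0.04  0.04 -0.06] gap 0.006
finger angle about pin 0.114 rho 0.1001 tau 0.157
[[0.04, -0.06, 1.81, 0.0, 0.001, 0.002], [0.09, -0.12, 3.62, 0.001, 0.003, 0.004], [0.13, -0.18, 5.43, 0.001, 0.004, 0.006], [0.18, -0.24, 7.25, 0.001, 0.006, 0.007]]
```

View pics/w5.png

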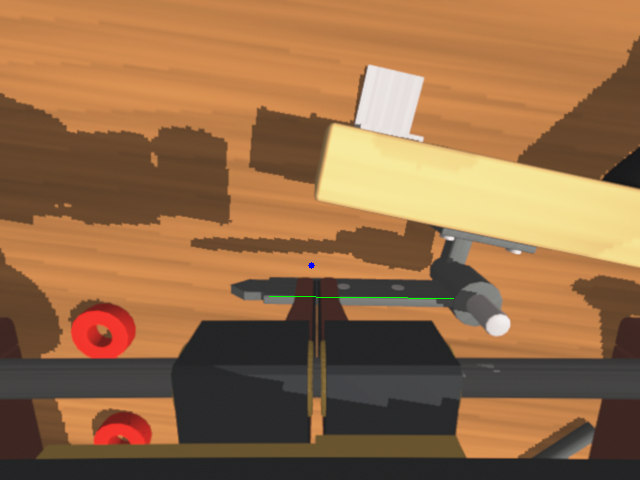

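The wrist view confirms the blade's rear top edge on the green line (v≈297), with the target (312,265) behind it. Descending and starting the push.

Emit:
step_arm(rows=[[0.2, -0.1, 2, 0, 0, 0], [0.3, -0.2, 4.5, 0, 0, 0], [0.3, -0.2, 7, 0, 0, 0], [0.3, -0.2, 7, 0, 0, 0], [0.3, -0.2, 7, 0, 0, 0]])

```text
clock: 13.37
ee_pos: [0.6065, 0.2203, 0.0565]
tool_rot: [[0.992, 0.128, -0.004], [0.128, -0.992, -0.001], [-0.004, 0.001, -1.0]]
contact_force: [-0.3, -0.1, 0.3]
finger_gap: 0.006
```

Run:
```python
from h import *
st('l')
rows([contact('l',t) for t in np.arange(.16,.71,.04)],[1]*14)
```

```text
t 13.37 p [0.6065 0.2203 0.0565] yaw 0.128 F [-0.32 -0.09  0.34] M [ 0.01  0.03 -0.02] gap 0.006
finger angle about pin 0.079 rho 0.1031 tau 0.032
[[-0.83, 0.05, 0.45, 0.001, 0.004, 0.047], [-1.22, -0.01, 0.45, 0.001, 0.004, 0.007], [-1.62, -0.05, 0.45, 0.001, 0.004, -0.033], [-2.03, -0.09, 0.45, 0.001, 0.004, -0.073], [-2.43, -0.1, 0.46, 0.001, 0.004, -0.113], [-2.83, -0.1, 0.46, 0.0, 0.004, -0.153], [-3.24, -0.08, 0.46, 0.0, 0.004, -0.193], [-3.64, -0.05, 0.46, 0.0, 0.004, -0.233], [-4.04, 0.0, 0.46, 0.0, 0.004, -0.273], [-4.44, 0.07, 0.46, 0.0, 0.004, -0.313]]
[[-4.83, 0.15, 0.47, 0.0, 0.004, -0.353], [-5.22, 0.25, 0.47, 0.0, 0.004, -0.393], [-5.61, 0.36, 0.47, -0.0, 0.004, -0.433], [-5.99, 0.49, 0.47, -0.0, 0.004, -0.473]]
```

Emit:
step_arm(rows=[[-0.5, 0, 0.3, 0, 0, 0], [-1, 0, 0.3, 0, 0, 0], [-1.4, 0, 0.3, 0, 0, -0.01], [-1.9, -0.05, 0.3, 0, 0, -0.06], [-2.4, -0.1, 0.3, 0, 0, -0.11], [-2.9, -0.1, 0.3, 0, 0, -0.16], [-3.4, -0.08, 0.3, 0, 0, -0.21], [-3.9, 0, 0.3, 0, 0, -0.26], [-4.4, 0.07, 0.3, 0, 0, -0.31], [-4.9, 0.15, 0.3, 0, 0, -0.36]])

```text
clock: 14.2
ee_pos: [0.5597, 0.2141, 0.0567]
tool_rot: [[0.882, 0.472, 0.003], [0.472, -0.882, 0.001], [0.004, 0.0, -1.0]]
contact_force: [2.4, -0.4, 0.4]
finger_gap: 0.006
```

Run:
```python
from h import *
st('l')
rows([contact('l',t) for t in np.arange(.61,1.1,.05)],[1]*10)
```

```text
t 14.2 p [0.5597 0.2141 0.0567] yaw 0.491 F [ 2.39 -0.41  0.37] M [ 0.07 -0.26 -0.06] gap 0.006
finger angle about pin 0.545 rho 0.1018 tau -0.216
[[-0.66, 0.02, 0.46, 0.0, -0.004, -0.04], [-1.16, -0.01, 0.46, 0.0, -0.004, -0.09], [-1.66, -0.02, 0.46, 0.001, -0.004, -0.14], [-2.17, -0.0, 0.46, 0.001, -0.004, -0.19], [-2.67, 0.04, 0.46, 0.001, -0.004, -0.24], [-3.17, 0.11, 0.46, 0.001, -0.004, -0.29], [-3.67, 0.2, 0.45, 0.001, -0.004, -0.34], [-4.16, 0.32, 0.45, 0.001, -0.004, -0.39], [-4.64, 0.46, 0.45, 0.001, -0.004, -0.44], [-5.12, 0.63, 0.45, 0.001, -0.004, -0.49]]
```

Emit:
step_arm(rows=[[-0.5, 0.02, 0.2, 0, 0, -0.03], [-1, 0, 0.2, 0, 0, -0.08], [-1.5, 0, 0.2, 0, 0, -0.13], [-2, 0, 0.2, 0, 0, -0.18], [-2.5, 0.03, 0.2, 0, 0, -0.23], [-3, 0.1, 0.2, 0, 0, -0.28], [-3.5, 0.18, 0.2, 0, 0, -0.33], [-4, 0.28, 0.2, 0, 0, -0.38], [-4.4, 0.4, 0.2, 0, 0, -0.42], [-4.8, 0.52, 0.2, 0, 0, -0.46]])

```text
clock: 15.03
ee_pos: [0.5198, 0.1869, 0.0546]
tool_rot: [[0.581, 0.814, 0.003], [0.814, -0.581, 0.002], [0.003, 0.002, -1.0]]
contact_force: [1.2, 1.4, -0.3]
finger_gap: 0.004
```

Run:
```python
from h import *
st('l')
rows([contact('l',t) for t in np.arange(1.07,1.38,.03)],[1]*11)
```

```text
t 15.03 p [0.5198 0.1869 0.0546] yaw 0.951 F [ 1.15  1.37 -0.29] M [ 0.12 -0.3   0.03] gap 0.004
finger angle about pin 1.027 rho 0.1009 tau -0.18
[[-0.43, -0.04, 0.25, 0.002, -0.003, -0.04], [-0.74, -0.06, 0.25, 0.002, -0.003, -0.07], [-1.04, -0.07, 0.25, 0.002, -0.003, -0.1], [-1.34, -0.08, 0.25, 0.002, -0.003, -0.13], [-1.64, -0.07, 0.25, 0.002, -0.003, -0.16], [-1.95, -0.06, 0.25, 0.002, -0.003, -0.19], [-2.25, -0.04, 0.25, 0.002, -0.003, -0.22], [-2.55, -0.0, 0.25, 0.002, -0.003, -0.25], [-2.85, 0.04, 0.25, 0.002, -0.003, -0.28], [-3.15, 0.09, 0.25, 0.002, -0.003, -0.31]]
[[-3.44, 0.15, 0.24, 0.002, -0.003, -0.34]]
```

Emit:
step_arm(rows=[[-0.3, -0.03, 0, 0, 0, -0.03], [-0.6, -0.05, 0, 0, 0, -0.06], [-0.9, -0.06, 0, 0, 0, -0.09], [-1.2, -0.07, 0, 0, 0, -0.12], [-1.5, -0.07, 0, 0, 0, -0.15]])

```text
clock: 15.45
ee_pos: [0.5103, 0.1754, 0.0545]
tool_rot: [[0.453, 0.891, 0.003], [0.891, -0.453, 0.002], [0.003, 0.002, -1.0]]
contact_force: [0.6, 1.6, 0.8]
finger_gap: 0.005
```

```bash
python3 -c "
from h import *
st('l')"
```

```text
t 15.45 p [0.5103 0.1754 0.0545] yaw 1.1 F [0.64 1.63 0.84] M [ 0.29 -0.12  0.02] gap 0.005
finger angle about pin 1.175 rho 0.101 tau -0.172
```

Emit:
step_arm(rows=[[-0.3, -0.02, 0, 0, 0, -0.03], [-0.6, -0.03, 0, 0, 0, -0.06], [-0.9, -0.03, 0, 0, 0, -0.09], [-1.2, -0.02, 0, 0, 0, -0.12]])

```text
clock: 15.78
ee_pos: [0.5045, 0.1648, 0.0544]
tool_rot: [[0.343, 0.939, 0.002], [0.939, -0.343, 0.002], [0.003, 0.002, -1.0]]
contact_force: [-0.4, 2.4, 0.5]
finger_gap: 0.003
```

Run:
```python
from h import *
st('l')
rows([contact('l',t) for t in np.arange(1.36,1.83,.05)],[1]*10)
```

```text
t 15.78 p [0.5045 0.1648 0.0544] yaw 1.221 F [-0.36  2.36  0.47] M [ 0.31  0.02 -0.01] gap 0.003
finger angle about pin 1.295 rho 0.1006 tau -0.193
[[-0.65, -0.09, 0.24, 0.002, -0.002, -0.061], [-1.15, -0.12, 0.23, 0.002, -0.002, -0.111], [-1.66, -0.11, 0.23, 0.002, -0.002, -0.161], [-2.16, -0.08, 0.23, 0.002, -0.002, -0.211], [-2.66, -0.03, 0.23, 0.002, -0.002, -0.261], [-3.16, 0.05, 0.23, 0.002, -0.002, -0.311], [-3.65, 0.15, 0.23, 0.002, -0.002, -0.361], [-4.14, 0.28, 0.23, 0.002, -0.002, -0.411], [-4.62, 0.43, 0.23, 0.002, -0.002, -0.461], [-5.1, 0.61, 0.23, 0.002, -0.002, -0.511]]
```

Steady 0.17–0.19 N m, so this one is free. I'll carry on with one more check just past the band.

Emit:
step_arm(rows=[[-0.4, -0.03, 0, 0, 0, -0.04], [-0.8, -0.06, 0, 0, 0, -0.08], [-1.2, -0.07, 0, 0, 0, -0.12], [-1.6, -0.06, 0, 0, 0, -0.16]])

```text
clock: 16.12
ee_pos: [0.4983, 0.1499, 0.0543]
tool_rot: [[0.189, 0.982, 0.002], [0.982, -0.189, 0.002], [0.002, 0.002, -1.0]]
contact_force: [0.1, 2.0, 1.3]
finger_gap: 0.01
```

Run:
```python
from h import *
st('l')
rows([contact('l',t) for t in np.arange(1.5,2.01,.05)],[1]*11)
```

```text
t 16.12 p [0.4983 0.1499 0.0543] yaw 1.381 F [0.08 1.98 1.26] M [0.31 0.01 0.02] gap 0.01
finger angle about pin 1.456 rho 0.1004 tau -0.191
[[-0.44, -0.09, 0.23, 0.002, -0.002, -0.04], [-0.95, -0.12, 0.23, 0.002, -0.002, -0.09], [-1.45, -0.13, 0.23, 0.002, -0.002, -0.14], [-1.95, -0.11, 0.22, 0.002, -0.002, -0.19], [-2.46, -0.07, 0.22, 0.002, -0.002, -0.24], [-2.96, -0.0, 0.22, 0.002, -0.002, -0.29], [-3.45, 0.09, 0.22, 0.002, -0.002, -0.34], [-3.94, 0.21, 0.22, 0.002, -0.002, -0.39], [-4.43, 0.35, 0.22, 0.002, -0.002, -0.44], [-4.9, 0.52, 0.22, 0.002, -0.002, -0.49]]
[[-5.37, 0.71, 0.22, 0.002, -0.002, -0.54]]
```

Emit:
step_arm(rows=[[-0.5, -0.07, 0, 0, 0, -0.045], [-1, -0.1, 0, 0, 0, -0.1], [-1.5, -0.1, 0, 0, 0, -0.155], [-2, -0.08, 0, 0, 0, -0.21], [-2.55, -0.04, 0, 0, 0, -0.265], [-3.1, 0.03, 0, 0, 0, -0.32], [-3.65, 0.15, 0, 0, 0, -0.375], [-4.2, 0.3, 0, 0, 0, -0.43], [-4.75, 0.48, 0, 0, 0, -0.485], [-5.3, 0.7, 0, 0, 0, -0.54]])

```text
clock: 16.95
ee_pos: [0.4954, 0.0964, 0.0543]
tool_rot: [[-0.344, 0.939, 0.003], [0.939, 0.344, 0.002], [0.0, 0.003, -1.0]]
contact_force: [0.6, 1.8, -0.4]
finger_gap: 0.002
```

```bash
python3 -c "
from h import *
st('l')"
```

```text
t 16.95 p [0.4954 0.0964 0.0543] yaw 1.922 F [ 0.63  1.81 -0.36] M [ 0.38 -0.2  -0.06] gap 0.002
finger angle about pin -4.288 rho 0.1005 tau -0.164
```

Emit:
step_arm(rows=[[0.4, 0, 0, 0, 0, 0], [1.2, 0, 0, 0, 0, 0], [2.4, 0, 0, 0, 0, 0], [2.5, 0, -3, 0, 0, 0], [2.5, 0, -6, 0, 0, 0], [2.5, 0, -10, 0, 0, 0], [2.5, 0, -11, 0, 0, 0], [2.5, 0, -11, 0, 0, 0]])

```text
clock: 17.62
ee_pos: [0.4879, 0.1211, 0.1675]
tool_rot: [[-0.34, 0.94, 0.008], [0.94, 0.34, 0.002], [-0.001, 0.008, -1.0]]
contact_force: [-0.0, 0.1, -0.0]
finger_gap: 0.005
```

Run:
```python
from h import *
st()
rows([[.44,.27,.2,.8],[.475,.36,.17,.35]],[8,4])
```

```text
t 17.62 p [0.4879 0.1211 0.1675] yaw 1.918 F [-0.01  0.13 -0.02] M [-0.01 -0.13 -0.  ] gap 0.005
need 8.94846187068505
[[1.95, 0.07, -0.41, 0.001, -0.0, 0.14], [3.91, 0.15, -0.82, 0.002, -0.001, 0.28], [5.86, 0.22, -1.22, 0.003, -0.001, 0.419], [7.82, 0.3, -1.63, 0.004, -0.002, 0.559], [9.77, 0.37, -2.04, 0.005, -0.002, 0.699], [11.72, 0.45, -2.45, 0.006, -0.003, 0.839], [13.68, 0.52, -2.85, 0.007, -0.003, 0.978], [15.63, 0.59, -3.26, 0.008, -0.004, 1.118], [17.45, 2.18, -2.5, 0.008, -0.004, 1.231], [19.27, 3.76, -1.74, 0.008, -0.005, 1.343]]
[[21.09, 5.34, -0.98, 0.007, -0.005, 1.456], [22.9, 6.93, -0.22, 0.007, -0.006, 1.568]]
```

Left strap stands at 1.995 rad. Next, the ring: move over it and open.

Run:
```python
from h import *
rows([[.475,.36,.19,1.0]],[9])
```

```text
[[2.54, 0.77, -0.25, 0.001, -0.0, 0.102], [5.09, 1.54, -0.49, 0.002, -0.001, 0.204], [7.63, 2.31, -0.74, 0.003, -0.001, 0.306], [10.18, 3.09, -0.99, 0.004, -0.001, 0.408], [12.72, 3.86, -1.23, 0.004, -0.002, 0.51], [15.27, 4.63, -1.48, 0.005, -0.002, 0.612], [17.81, 5.4, -1.72, 0.006, -0.002, 0.714], [20.36, 6.17, -1.97, 0.007, -0.002, 0.816], [22.9, 6.94, -2.22, 0.008, -0.003, 0.918]]
```

Emit:
step_arm(rows=[[2.5, 0.8, -0.3, 0, 0, 0.1], [5, 1.5, -0.5, 0, 0, 0.2], [7.6, 2.3, -0.8, 0, 0, 0.3], [10.2, 3.1, -1, 0, 0, 0.4], [12.7, 3.9, -1.2, 0, 0, 0.51], [15.2, 4.6, -1.4, 0, 0, 0.61], [17.8, 5.4, -1.7, 0, 0, 0.71], [20.3, 6.2, -1.9, 0, 0, 0.82], [22.9, 6.9, -2, 0.008, -0.003, 0.918], [22.9, 6.9, -2, 0.008, -0.003, 0.918]], jaw=75)

```text
clock: 18.45
ee_pos: [0.4712, 0.3625, 0.1798]
tool_rot: [[0.541, 0.841, -0.012], [0.841, -0.541, -0.002], [-0.008, -0.009, -1.0]]
contact_force: [1.2, 0.7, -0.3]
finger_gap: 0.724
```

Emit:
step_arm(rows=[[0, 0, 0, 0, 0, 0], [0, 0, 0, 0, 0, 0], [0, 0, 0, 0, 0, 0]])

```text
clock: 18.7
ee_pos: [0.4733, 0.3573, 0.1818]
tool_rot: [[0.54, 0.842, -0.009], [0.842, -0.54, -0.003], [-0.007, -0.006, -1.0]]
contact_force: [-0.5, -0.5, 0.3]
finger_gap: 0.749
```

Run:
```python
from h import *
st()
im=r.read_camera("wrist");W=r.camera_info("wrist");cv2.imwrite("pics/w6.png",im)
for s_,c,l in red(im):
    if s_[4]>300:
        cn,_=cv2.findContours(l.astype(np.uint8),cv2.RETR_CCOMP,cv2.CHAIN_APPROX_NONE)
        print(s_,c.round(1),onz(W,[c],.010).round(4))
print(proj(W,[[.5015,.3825,.016]]))
q=onz(T:=r.camera_info("top"),[(200.3,230.2)],.010);print(q)
```

```text
t 18.7 p [0.4733 0.3573 0.1818] yaw 1.0 F [-0.53 -0.5   0.28] M [-0.01 -0.01 -0.04] gap 0.749
[ 302  157   52   52 1723] [327.7 182.1] [[0.5002 0.3819 0.01  ]]
[ 216  232   50   49 1624] [240.8 255.9] [[0.394  0.3676 0.01  ]]
[ 102  241   54   49 1859] [128.1 264.7] [[0.2984 0.4182 0.01  ]]
[387 397  40  27 731] [406.2 409.9] [[0.4419 0.1318 0.01  ]]
[[328.68244442 181.57513929]]
[[0.50141667 0.38226181 0.01      ]]
```

View pics/w6.png

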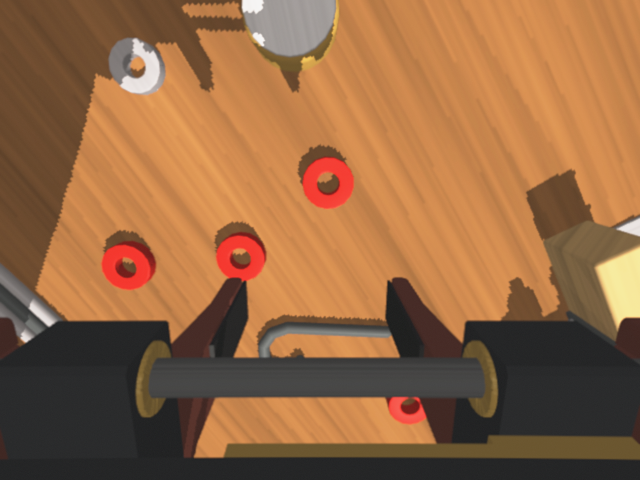

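The target ring is at wrist px (328,182), giving (0.501, 0.382). That agrees with the top and scene views, and it is the farthest ring from the base.

Run:
```python
from h import *
e=[.5008,.3822]
rows([[*e,.13,1.0],[*e,.005,1.0]],[3,5])
```

```text
[[1.2, 0.33, 1.73, -0.002, 0.002, -0.0], [2.41, 0.65, 3.46, -0.004, 0.004, -0.0], [3.61, 0.98, 5.19, -0.006, 0.007, -0.0], [3.63, 0.99, 7.69, -0.006, 0.007, -0.0], [3.65, 1.01, 10.19, -0.006, 0.007, -0.0], [3.66, 1.02, 12.69, -0.006, 0.007, -0.0], [3.68, 1.03, 15.19, -0.006, 0.007, -0.0], [3.7, 1.05, 17.69, -0.006, 0.007, -0.0]]
```

Emit:
step_arm(rows=[[1.2, 0.3, 1.7, 0, 0, 0], [2.4, 0.65, 3.4, 0, 0, 0], [3.6, 1, 5.2, -0.006, 0.007, 0], [3.6, 1, 8, -0.006, 0.007, 0], [3.65, 1, 11, -0.006, 0.007, 0], [3.7, 1, 13.5, -0.006, 0.007, 0], [3.7, 1, 15.5, -0.006, 0.007, 0], [3.7, 1, 15.5, -0.006, 0.007, 0], [3.7, 1, 15.5, -0.006, 0.007, 0]])

```text
clock: 19.5
ee_pos: [0.5002, 0.3823, 0.0264]
tool_rot: [[0.541, 0.841, -0.001], [0.841, -0.541, -0.001], [-0.002, -0.001, -1.0]]
contact_force: [-0.1, -0.2, 0.1]
finger_gap: 0.751
```

Run:
```python
from h import *
st()
e=[.5008,.3822]
rows([[*e,.004,1.0]],[2])
```

```text
t 19.5 p [0.5002 0.3823 0.0264] yaw 0.999 F [-0.11 -0.19  0.07] M [ 0.02 -0.05 -0.02] gap 0.751
[[0.01, 0.03, 1.12, -0.0, 0.001, -0.001], [0.02, 0.06, 2.24, -0.001, 0.002, -0.001]]
```

Emit:
step_arm(rows=[[0, 0, 1.1, 0, 0, 0], [0, 0, 2.1, 0, 0, 0], [0, 0, 2.1, 0, 0, 0], [0, 0, 2.1, 0, 0, 0]])

```text
clock: 19.83
ee_pos: [0.5005, 0.3835, 0.0061]
tool_rot: [[0.541, 0.841, 0.0], [0.841, -0.541, 0.0], [0.0, 0.0, -1.0]]
contact_force: [0.6, -0.2, 0.0]
finger_gap: 0.75
```

Emit:
step_arm(rows=[[0, 0, 0, 0, 0, 0], [0, 0, 0, 0, 0, 0], [0, 0, 0, 0, 0, 0], [0, 0, 0, 0, 0, 0], [0, 0, 0, 0, 0, 0], [0, 0, 0, 0, 0, 0]], jaw=20, force=15)

```text
clock: 20.33
ee_pos: [0.5009, 0.3839, 0.007]
tool_rot: [[0.54, 0.841, 0.002], [0.841, -0.54, 0.001], [0.002, 0.001, -1.0]]
contact_force: [0.4, -0.8, 2.3]
finger_gap: 0.517
```

Emit:
step_arm(rows=[[0, 0, -2, 0, 0, 0], [0, 0, -5, 0, 0, 0], [0, 0, -8, 0, 0, 0], [0, 0, -11, 0, 0, 0], [0, 0, -14, 0, 0, 0], [0, 0, -17, 0, 0, 0], [0, 0, -17, 0, 0, 0], [0, 0, -17, 0, 0, 0]])

```text
clock: 21.0
ee_pos: [0.5014, 0.3842, 0.1792]
tool_rot: [[0.54, 0.841, 0.005], [0.841, -0.54, 0.003], [0.006, 0.002, -1.0]]
contact_force: [-0.4, 0.2, -0.8]
finger_gap: 0.513
```

Run:
```python
from h import *
st()
im=r.read_camera("wrist");W=r.camera_info("wrist");cv2.imwrite("pics/w7.png",im)
rows([[.43,.08,.2,1.0],[*PIN['r'],.2,1.0]],[9,11])
```

```text
t 21.0 p [0.5014 0.3842 0.1792] yaw 1.0 F [-0.41  0.19 -0.76] M [-0.01 -0.07  0.02] gap 0.513
[[-3.26, 1.16, -0.26, 0.0, -0.0, -0.0], [-6.53, 2.33, -0.53, 0.0, -0.0, -0.0], [-9.79, 3.49, -0.79, 0.0, -0.001, -0.0], [-13.05, 4.65, -1.06, 0.0, -0.001, -0.0], [-16.31, 5.81, -1.32, 0.0, -0.001, -0.0], [-19.58, 6.98, -1.59, 0.0, -0.001, -0.0], [-22.84, 8.14, -1.85, 0.001, -0.001, -0.0], [-26.1, 9.3, -2.12, 0.001, -0.002, -0.0], [-29.37, 10.47, -2.38, 0.001, -0.002, -0.0], [-31.48, 13.25, -2.39, 0.001, -0.002, -0.0]]
[[-33.58, 16.03, -2.39, 0.001, -0.002, -0.0], [-35.69, 18.81, -2.39, 0.001, -0.002, -0.0], [-37.8, 21.59, -2.39, 0.001, -0.002, -0.0], [-39.91, 24.37, -2.39, 0.001, -0.002, -0.0], [-42.02, 27.15, -2.4, 0.001, -0.002, -0.0], [-44.13, 29.93, -2.4, 0.001, -0.002, -0.0], [-46.24, 32.71, -2.4, 0.001, -0.002, -0.0], [-48.35, 35.49, -2.4, 0.001, -0.002, -0.0], [-50.45, 38.28, -2.4, 0.001, -0.002, -0.0], [-52.56, 41.06, -2.41, 0.001, -0.002, -0.0]]
```

View pics/w7.png

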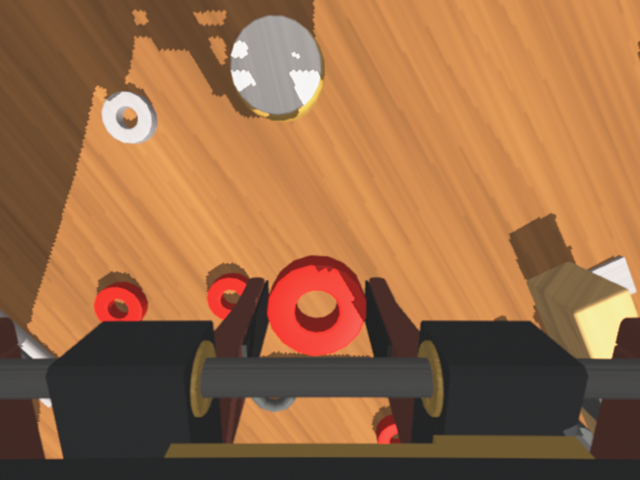

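Run:
```python
from h import *
im=cv2.imread("pics/w7.png");W=r.camera_info("wrist");s=r.sense();p=s['ee_pos'];R=s['tool_rot']
h=cv2.cvtColor(im,cv2.COLOR_BGR2HSV);m=(((h[...,0]<6)|(h[...,0]>174))&(h[...,1]>150)&(h[...,2]>60)).astype(np.uint8)
n,l,stt,c=cv2.connectedComponentsWithStats(m);k=l[285,320] or l[340,300];print(stt[k])
cn,hi=cv2.findContours((l==k).astype(np.uint8),cv2.RETR_CCOMP,cv2.CHAIN_APPROX_NONE)
for q in cn:
    if len(q)>40:
        el=cv2.fitEllipse(q);print(len(q),np.round(el[0],1),np.round(el[1],1),[np.round(R.T@(onz(W,[el[0]],p[2]+z)[0]-p),4) for z in(.009,.001)])
        qq=onz(W,q.reshape(-1,2),p[2]+.009);d=(qq-p)@R;print(d.min(0).round(4),d.max(0).round(4))
```

```text
[ 267  256  100  100 6827]
278 [316.4 305.6] [98.  98.2] [array([ 0.001 ,  0.0001, -0.009 ]), array([-0.0027,  0.0001, -0.001 ])]
[-0.024  -0.0222 -0.009 ] [ 0.0243  0.0225 -0.009 ]
97 [316.4 303.9] [28.6 40.5] [array([ 0.0019,  0.0001, -0.009 ]), array([-0.0018,  0.0001, -0.001 ])]
[-0.0056 -0.009  -0.009 ] [ 0.009   0.0094 -0.009 ]
```

Emit:
step_arm(rows=[[-3.2, 1.2, -0.4, 0, 0, 0], [-6.4, 2.4, -0.8, 0, 0, 0], [-9.6, 3.6, -1.2, 0, 0, 0], [-12.8, 4.8, -1.6, 0, 0, 0], [-16, 6, -1.8, 0, 0, 0], [-19.2, 7, -2, 0, 0, 0], [-22.4, 8.2, -2, 0, 0, 0], [-25.6, 9.4, -2, 0, 0, 0], [-28.4, 11, -2, 0, 0, 0], [-30.5, 13.8, -2, 0, 0, 0]])

```text
clock: 21.88
ee_pos: [0.4497, 0.0512, 0.1945]
tool_rot: [[0.54, 0.842, -0.002], [0.842, -0.54, 0.001], [-0.0, -0.002, -1.0]]
contact_force: [0.3, 0.0, -0.7]
finger_gap: 0.513
```

Run:
```python
from h import *
st()
print(np.array(PIN['r']))
rows([[PIN['r'][0]-.05,PIN['r'][1]+.0,.16,1.0]],[9])
```

```text
t 21.88 p [0.4497 0.0512 0.1945] yaw 1.001 F [ 0.3   0.04 -0.69] M [ 0.   -0.08  0.02] gap 0.513
[ 0.562  -0.2805]
[[-2.73, 2.57, 0.38, -0.0, 0.0, 0.0], [-5.46, 5.15, 0.76, -0.0, 0.0, 0.0], [-8.19, 7.72, 1.14, -0.001, 0.0, 0.0], [-10.91, 10.29, 1.51, -0.001, 0.0, 0.0], [-13.64, 12.87, 1.89, -0.001, 0.0, 0.0], [-16.37, 15.44, 2.27, -0.001, 0.0, 0.0], [-19.1, 18.01, 2.65, -0.002, 0.0, 0.001], [-21.83, 20.58, 3.03, -0.002, 0.0, 0.001], [-24.56, 23.16, 3.41, -0.002, 0.0, 0.001]]
```

Run:
```python
from h import *
W=r.camera_info("wrist");s=r.sense();T=W['world_to_cam'];c=-T[:3,:3].T@T[:3,3];print((s['tool_rot'].T@(c-s['ee_pos'])).round(4), (s['tool_rot'].T@(-T[2,:3])).round(3))
im=cv2.imread("pics/w7.png");cv2.imwrite("pics/w7z.png",cv2.resize(im[245:365,250:390],None,fx=5,fy=5,interpolation=cv2.INTER_CUBIC))
```

```text
[ 0.0723  0.0002 -0.1609] [-0.266 -0.     0.964]
```

View pics/w7z.png

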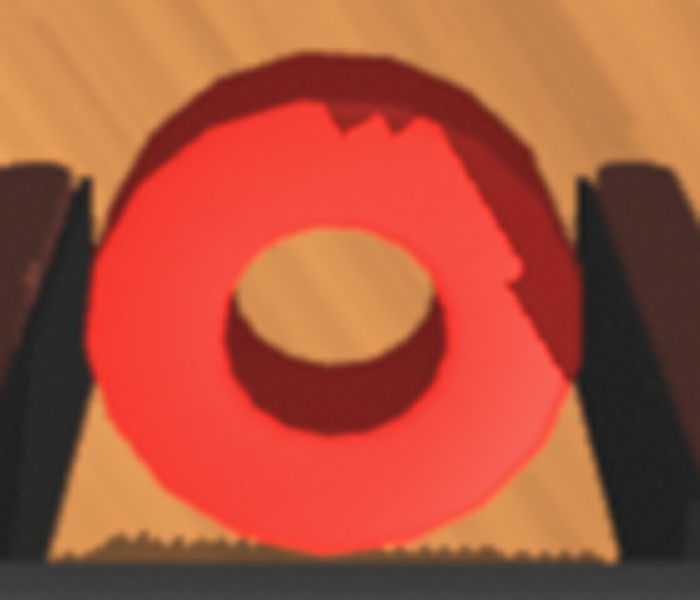

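Run:
```python
from h import *
rows([[.5296,-.331,.16,1.0]],[10])
```

```text
[[-2.79, 2.74, 0.34, -0.0, 0.0, 0.0], [-5.57, 5.47, 0.68, -0.0, 0.0, 0.0], [-8.36, 8.21, 1.02, -0.001, 0.0, 0.0], [-11.14, 10.95, 1.36, -0.001, 0.0, 0.0], [-13.93, 13.68, 1.7, -0.001, 0.0, 0.0], [-16.72, 16.42, 2.04, -0.001, 0.0, 0.0], [-19.5, 19.16, 2.38, -0.001, 0.0, 0.0], [-22.29, 21.89, 2.72, -0.002, 0.0, 0.001], [-25.07, 24.63, 3.06, -0.002, 0.0, 0.001], [-27.86, 27.36, 3.4, -0.002, 0.0, 0.001]]
```

Emit:
step_arm(rows=[[-2.8, 2.7, 0.3, 0, 0, 0], [-5.6, 5.5, 0.6, 0, 0, 0], [-8.4, 8.2, 1, 0, 0, 0], [-11.2, 11, 1.3, 0, 0, 0], [-14, 13.7, 1.7, 0, 0, 0], [-16.7, 16.4, 2, 0, 0, 0], [-19.5, 19.2, 2.3, 0, 0, 0], [-22.3, 21.9, 2.7, 0, 0, 0], [-25.1, 24.6, 3, 0, 0, 0], [-27.9, 27.4, 3.4, 0, 0, 0]])

```text
clock: 22.72
ee_pos: [0.5307, -0.3319, 0.159]
tool_rot: [[0.541, 0.841, -0.002], [0.841, -0.541, 0.003], [0.001, -0.004, -1.0]]
contact_force: [0.8, 0.3, 0.5]
finger_gap: 0.514
```

Emit:
step_arm(rows=[[0, 0, 0, 0, 0, 0], [0, 0, 0, 0, 0, 0], [0, 0, 0, 0, 0, 0], [0, 0, 0, 0, 0, 0]])

```text
clock: 23.05
ee_pos: [0.5314, -0.3291, 0.1615]
tool_rot: [[0.54, 0.842, 0.0], [0.842, -0.54, 0.002], [0.001, -0.001, -1.0]]
contact_force: [-0.5, -0.5, -0.3]
finger_gap: 0.514
```

Run:
```python
from h import *
st()
W=r.camera_info("wrist");im=r.read_camera("wrist");cv2.imwrite("pics/w8.png",im)
q=proj(W,[[*PIN['r'],.106]])[0];print(q);x,y=map(int,q)
cv2.imwrite("pics/w8z.png",cv2.resize(im[y-50:y+50,x-60:x+60],None,fx=6,fy=6,interpolation=cv2.INTER_CUBIC));print(x-60,y-50)
```

```text
t 23.05 p [ 0.5314 -0.3291  0.1615] yaw 1.001 F [-0.46 -0.48 -0.33] M [-0.09 -0.   -0.03] gap 0.514
[315.47190582 167.40243593]
255 117
```

View pics/w8.png

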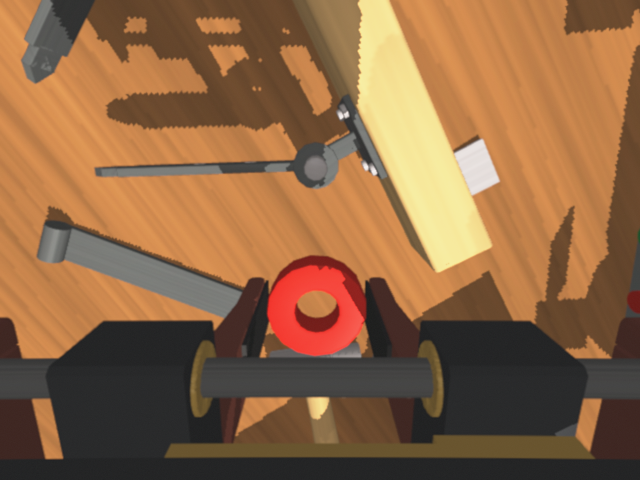

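View pics/w8z.png

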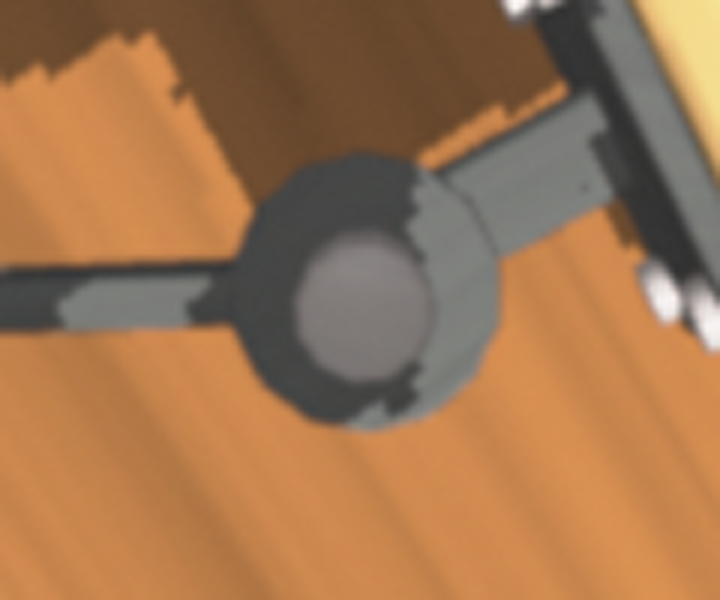

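Run:
```python
from h import *
W=r.camera_info("wrist");s=r.sense();R=s['tool_rot']
p=onz(W,[(315.4,168.7)],.106)[0];print(p)
a=onz(W,[(97,170),(100,172)],.079);b=onz(W,[(315.4,166)],.08)[0];print(b)
for q in a:
    d=q-b;print(np.arctan2(d[1],d[0])-np.pi/2-YAW0,np.hypot(*d[:2]))
t=p+.0016*R[:,0];print(t)
rows([[t[0],t[1],.16,1.0],[t[0],t[1],.125,1.0]],[3,3])
```

```text
[ 0.56176732 -0.28108902  0.106     ]
[ 0.56163611 -0.28117391  0.08      ]
1.1009966238562194 0.14143409857441172
1.1103220314927023 0.13974415843347412
[ 0.5626301  -0.27974158  0.10600198]
[[1.94, -0.02, 0.08, 0.0, -0.0, 0.0], [3.88, -0.03, 0.15, 0.0, -0.001, 0.001], [5.82, -0.05, 0.23, 0.001, -0.001, 0.001], [5.82, -0.05, 1.39, 0.001, -0.001, 0.001], [5.82, -0.05, 2.56, 0.001, -0.001, 0.001], [5.82, -0.05, 3.73, 0.001, -0.001, 0.001]]
```

Wrist view: right pin top at px (315,169), giving (0.5618, −0.2811). The strap stands at about 1.105 rad. Moving the ring above the pin.

Emit:
step_arm(rows=[[2, 0, 0, 0, 0, 0], [4, 0, 0, 0, 0, 0], [5.8, 0, 0, 0, 0, 0], [5.8, 0, 1.2, 0, 0, 0], [5.8, 0, 2.4, 0, 0, 0], [5.8, 0, 3.4, 0, 0, 0], [5.8, 0, 3.4, 0, 0, 0], [5.8, 0, 3.4, 0, 0, 0], [5.8, 0, 3.4, 0, 0, 0]])

```text
clock: 23.85
ee_pos: [0.5625, -0.2822, 0.128]
tool_rot: [[0.541, 0.841, 0.001], [0.841, -0.541, 0.001], [0.001, 0.0, -1.0]]
contact_force: [-0.4, 0.3, 0.9]
finger_gap: 0.515
```

Run:
```python
from h import *
st()
W=r.camera_info("wrist");im=r.read_camera("wrist");cv2.imwrite("pics/w9.png",cv2.resize(im[240:370,240:400],None,fx=4.5,fy=4.5,interpolation=cv2.INTER_CUBIC))
print(proj(W,[[.5618,-.2811,.106]]))
t=[.5626,-.2797]
rows([[t[0],t[1],.125,1.0],[t[0],t[1],.1,1.0]],[1,3])
```

```text
t 23.85 p [ 0.5625 -0.2822  0.128 ] yaw 0.999 F [-0.35  0.29  0.88] M [-0.03 -0.   -0.02] gap 0.515
[[313.92278381 281.24424532]]
[[0.2, -0.15, 0.35, 0.001, -0.001, -0.001], [0.2, -0.15, 1.18, 0.001, -0.001, -0.001], [0.2, -0.15, 2.01, 0.001, -0.001, -0.001], [0.2, -0.15, 2.85, 0.001, -0.001, -0.001]]
```

View pics/w9.png

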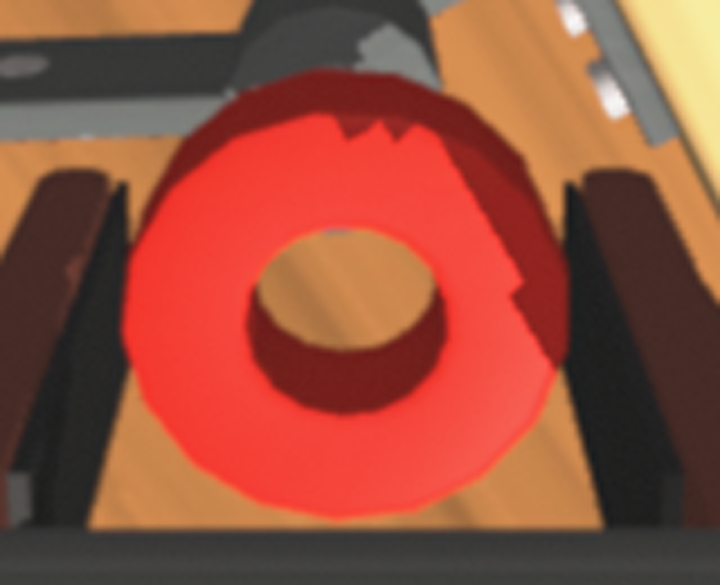

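The ring's hole shows just a sliver of the pin at its top edge, which fits the predicted pin centre at px (314,281). I'll apply the small correction, then lower.

Emit:
step_arm(rows=[[0.2, -0.15, 0.2, 0, 0, 0], [0.2, -0.15, 0.3, 0, 0, 0], [0.2, -0.15, 0.3, 0, 0, 0], [0.2, -0.15, 0.3, 0, 0, 0]])

```text
clock: 24.23
ee_pos: [0.5627, -0.2792, 0.1251]
tool_rot: [[0.54, 0.841, 0.001], [0.841, -0.54, 0.001], [0.001, 0.0, -1.0]]
contact_force: [-0.5, 0.2, -0.2]
finger_gap: 0.516
```

Run:
```python
from h import *
st()
t=[.5626,-.2797]
rows([[t[0],t[1],.1,1.0]],[3])
```

```text
t 24.23 p [ 0.5627 -0.2792  0.1251] yaw 1.0 F [-0.5   0.22 -0.21] M [ 0.01 -0.01  0.03] gap 0.516
[[-0.02, 0.01, 0.84, 0.0, -0.0, -0.0], [-0.04, 0.01, 1.67, 0.0, -0.001, -0.0], [-0.06, 0.02, 2.51, 0.0, -0.001, -0.0]]
```

Emit:
step_arm(rows=[[-0.05, 0, 0.5, 0, 0, 0], [-0.05, 0, 1, 0, 0, 0], [-0.05, 0, 1.5, 0, 0, 0], [-0.05, 0, 2, 0, 0, 0], [-0.05, 0, 2, 0, 0, 0]])

```text
clock: 24.65
ee_pos: [0.5618, -0.2791, 0.1029]
tool_rot: [[0.54, 0.841, -0.002], [0.841, -0.54, 0.002], [0.001, -0.002, -1.0]]
contact_force: [0.4, 0.7, -1.0]
finger_gap: 0.515
```

Run:
```python
from h import *
st()
im=r.read_camera("wrist");cv2.imwrite("pics/w10.png",cv2.resize(im[240:370,240:400],None,fx=4.5,fy=4.5,interpolation=cv2.INTER_CUBIC))
```

```text
t 24.65 p [ 0.5618 -0.2791  0.1029] yaw 1.0 F [ 0.36  0.69 -1.01] M [-0.07 -0.03  0.05] gap 0.515
```

View pics/w10.png

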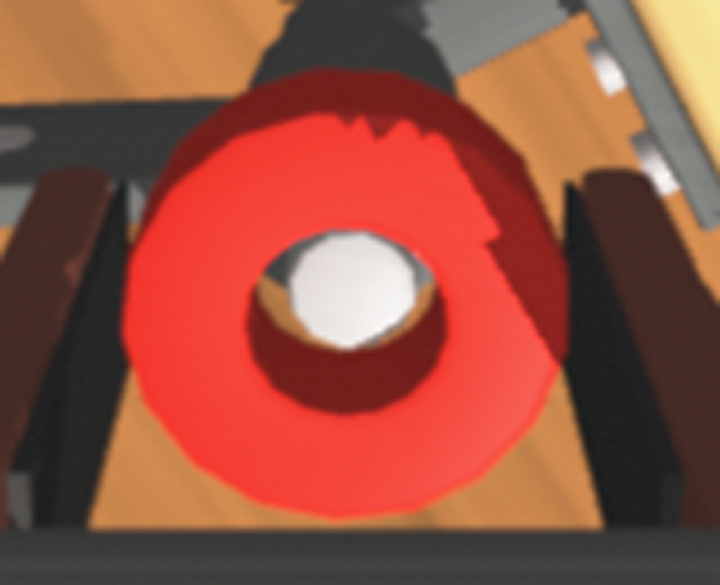

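The pin top sits centred in the ring's hole (zoomed (353,288)). Lowering to just above the eye, then releasing.

Emit:
step_arm(rows=[[0, 0, 0.4, 0, 0, 0], [0, 0, 0.8, 0, 0, 0], [0, 0, 1.2, 0, 0, 0], [0, 0, 1.2, 0, 0, 0], [0, 0, 1.2, 0, 0, 0]])

```text
clock: 25.12
ee_pos: [0.5623, -0.2794, 0.0925]
tool_rot: [[0.541, 0.841, 0.0], [0.841, -0.541, 0.001], [0.001, -0.0, -1.0]]
contact_force: [0.4, 0.0, -0.0]
finger_gap: 0.512
```

```bash
python3 -c "
from h import *
st()"
```

```text
t 25.12 p [ 0.5623 -0.2794  0.0925] yaw 1.0 F [ 0.44  0.05 -0.01] M [-0.05 -0.04  0.  ] gap 0.512
```

Emit:
step_arm(rows=[[0, 0, 0.2, 0, 0, 0], [0, 0, 0.2, 0, 0, 0], [0, 0, 0.2, 0, 0, 0], [0, 0, 0.2, 0, 0, 0], [0, 0, 0.2, 0, 0, 0], [0, 0, 0.2, 0, 0, 0]], jaw=75)

```text
clock: 25.62
ee_pos: [0.5626, -0.2796, 0.0912]
tool_rot: [[0.541, 0.841, 0.001], [0.841, -0.541, 0.0], [0.001, 0.001, -1.0]]
contact_force: [0.1, 0.3, -0.4]
finger_gap: 0.749
```

Emit:
step_arm(rows=[[0, 0, -1, 0, 0, 0], [0, 0, -3, 0, 0, 0], [0, 0, -6, 0, 0, 0], [0, 0, -9, 0, 0, 0], [-3, 0, -11, 0, 0, 0], [-6, 0, -12, 0, 0, 0], [-6, 0, -12, 0, 0, 0], [-6, 0, -12, 0, 0, 0]])

```text
clock: 26.28
ee_pos: [0.5296, -0.3314, 0.2129]
tool_rot: [[0.542, 0.84, 0.003], [0.84, -0.542, -0.001], [0.001, 0.003, -1.0]]
contact_force: [0.0, 0.1, 0.0]
finger_gap: 0.749
```

Run:
```python
from h import *
st()
im=r.read_camera("wrist");W=r.camera_info("wrist");cv2.imwrite("pics/w11.png",im)
cv2.imwrite("pics/s11.png",r.read_camera("scene"))
for s_,c,l in red(im): print(s_,c,onz(W,[c],.092))
rows([[.36,-.35,.25,1.0]],[5])
```

```text
t 26.28 p [ 0.5296 -0.3314  0.2129] yaw 0.997 F [0.02 0.07 0.02] M [-0.01 -0.03  0.05] gap 0.749
[ 286  128   60   63 2403] [315.64377861 158.59883479] [[ 0.56180795 -0.28006612  0.092     ]]
[587 268  20  18 295] [596.44067797 276.30169492] [[ 0.70107594 -0.47974861  0.092     ]]
[[-2.18, -2.64, -0.79, -0.0, -0.0, -0.0], [-4.36, -5.28, -1.58, -0.0, -0.001, -0.0], [-6.54, -7.92, -2.37, -0.0, -0.001, -0.0], [-8.72, -10.57, -3.16, -0.0, -0.001, -0.0], [-10.9, -13.21, -3.95, -0.0, -0.002, -0.0]]
```

View pics/w11.png

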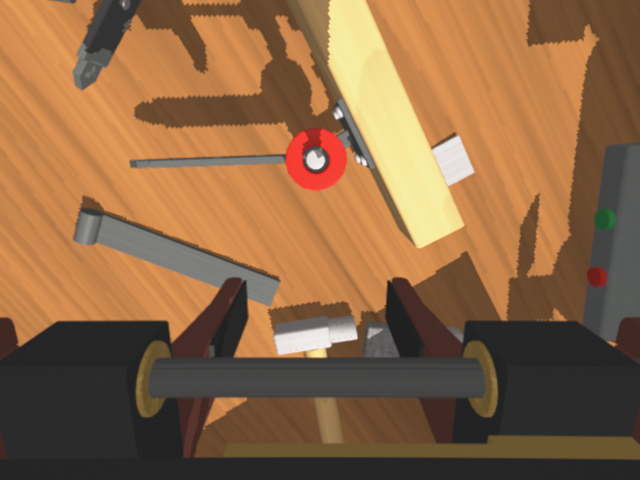

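View pics/s11.png

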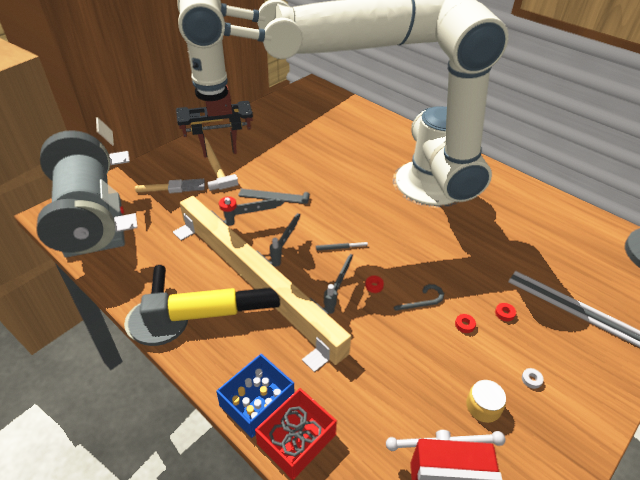

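The ring is on the right pin (wrist (316,159)) and the left and middle straps are past square. I'll check the angles and ring height.

Run:
```python
from h import *
im=cv2.imread("pics/s11.png");S=r.camera_info("scene")
for s_,c,l in red(im):
    if s_[0]<240 and s_[1]<230: print('ring scene',s_,c,[onz(S,[c],z)[0].round(4) for z in(.088,.092,.096)])
for k,th in(('l',1.995),('m',2.0),('r',1.105)):
  h=np.pi/2+YAW0+th
  q=proj(S,[[*(PIN[k]+.153*u(h+d)),.063] for d in(-.05,0,.05)]);print(k,q.round(1))
cv2.imwrite("pics/s11z.png",cv2.resize(im[185:315,205:365],None,fx=4.8,fy=4.5,interpolation=cv2.INTER_CUBIC))
W=r.camera_info("wrist")
for p in((132,161),(131,164)):
  d=onz(W,[p],.075)[0][:2]-[.5617,-.2811];print(np.arctan2(d[1],d[0])-np.pi/2-YAW0,np.hypot(*d))
```

```text
ring scene [219 197  17  15 157] [227.28025478 204.62420382] [array([ 0.5638, -0.279 ,  0.088 ]), array([ 0.5665, -0.2752,  0.092 ]), array([ 0.5691, -0.2713,  0.096 ])]
l [[355.9 255.4]
 [353.1 254.4]
 [350.2 253.5]]
m [[302.9 214.9]
 [300.4 214.1]
 [297.8 213.4]]
r [[284.4 203.7]
 [283.8 202. ]
 [283.2 200.2]]
1.087629838578481 0.14476565877436937
1.103340842550124 0.14589301146246736
```

View pics/s11z.png

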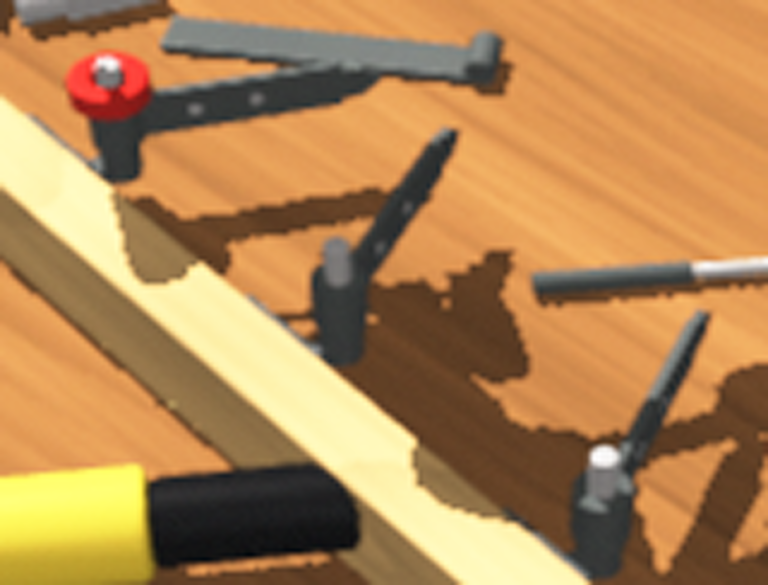

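Run:
```python
from station import r
print(r.close_job(), r.sense()['clock'])
```

```text
the job is handed in; nothing more can be done
the job is handed in; nothing more can be done
```

The job is done and handed in: the right strap is the one that binds, and the red ring now sits on its pin, down on the eye.

- **Trying the straps:** I pushed each blade round with the closed fingertips. The right strap stiffened at about 7 N m/rad from roughly 1.1 rad, and I backed off at about 0.57 N m (7 N at the finger). The left strap (about 0.19 N m) and the middle one (mostly 0.25–0.33 N m) stayed steady through the binding range, so they are free.
- **Final angles:** Left is at about 2.0 rad and middle at about 2.0 to 2.02 rad, so both near 115°. Their tips in the scene picture landed within 1 to 2 px of where those angles predict. The right strap sprang back slightly and stands where it starts to bind, measured at 1.09 to 1.11 rad.
- **Ring:** I took the farthest of the four red rings. In the last pictures it is centred on the right pin within about 1 mm. Its height fits resting on the eye. The gripper was open and clear of everything, at about 26 s of the 72 s allowed.
- **Disagreements:**
  - The push torques put the start of binding nearer 1.13 rad, while the camera reads the strap's resting angle as about 1.10. Both fit within the measuring error.
  - The middle strap's torque ran slightly over the stated 0.25 N m, with one reading of 0.44 at the very end of its swing, which I put down to sensor noise of about 1 N.

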